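# Weigh the refilled caddies and put them back in the row

## Robot

A 6-joint arm with a two-finger parallel gripper is mounted at the origin on a cart in front of the work surface, level with it; the furniture and walls round the work are solid. World frame = base frame: x ahead of the robot, y to its left, z up, the work surface at z = 0. Lengths are in m, angles in degrees, forces in N, time in s.
With the tool pointing down it reaches from about 0.4 to 0.825 m from the base axis. Payload 7 kg.
Tool frame: the origin (TCP) lies between the finger pads; the fingertips stand 22 mm ahead of it and the grasp point (between the pads) lies 3 mm ahead of it; z points along the fingers, y is the line along which they close (so a half turn about z gives the same grasp; the last joint's range is limited). The gripper opens to 88 mm and grips with 3 to 60 N. Pads are 19 mm wide; open, the fingers measure 130 mm over their backs; the gripper's body (78 mm by 193 mm) begins 47 mm behind the grasp point.
Start: joints at [86.809, 20.546, 0.682, 0, -70.136, -16.507], TCP at [0.228, 0.635, 0.249] pointing down, gripper open.
Joint ranges: [-176.03, 176.03], [-82.01, 121.73], [-58.28, 71.71], [-173.87, 95.51], [-174.79, -0.11], [-173.66, 173.66]. Speed limits (degrees/s): [136.94, 136.94, 172.46, 180, 180, 180].

## Interface

Orientations are given as [roll, pitch, yaw] about the fixed x, y, z axes, in that order (R = Rz(yaw) Ry(pitch) Rx(roll)).
In Python, from plant import ctrl gives the robot as it stands.
- The arm moves only by the tool apply_moves, never from a script. Its argument "targets" is a list of rows, each an object with "travel": the shift along the tool's x, y, z in mm, a list of three; "roll": the turn about the tool's z in degrees; "jaw": the finger opening in mm, from 0 to 87.6. In form: [{"travel": [tx, ty, tz], "roll": roll, "jaw": jaw}, ...]. A call has 1 to 10 rows; each row shifts and turns the commanded pose from where the row before left it, along the tool's axes as they then stand; what a row does not reach is not made up. A row lasts 1/10 s, in which the tool goes at most 50 mm and 8.59 degrees, less where a joint would pass 70% of its speed; a pose out of reach is approached as far as the arm can. A call with a gripper value outside its range is refused whole. The fingers move at their own pace and stop on an object; the grip force is fixed at half the most. Time passes only in rows, so rows that do not move let the fingers close. It gives the time, the measured TCP pose, the force, the opening and the grip force at its end, in the units of the state.
- ctrl.get_obs(): the state, without advancing time (a new reading comes with each control period).
- ctrl.snapshot(name): name is "scene" or "top" or "wrist"; returns the picture (480x640x3 uint8, red, green, blue); there is no depth.
- ctrl.calibration(name): a dict with "K" (3x3 intrinsics, pixels), "dist_coeffs" ([k1, k2, p1, p2, k3] as OpenCV has them; the pictures are not rectified), "extrinsics" (4x4, takes a point from camera to world coordinates); the wrist camera has in their place "hand_eye" (4x4, takes a point from camera to tool coordinates, whose origin is the TCP and whose axes are the flange's). Camera axes: x right, y down, z forward; pixel columns grow to the right and rows downward; lengths in m; the calibration is good to about 2 mm. A picture is of the moment at which its call begins: read the wrist's pose just before it. calibration takes no time and is no camera call.
- ctrl.close_job(): hands the job in; it is judged then, once.
The state is a dict: "clock": time; "joint_pos": joint angles; "qvel": joint speeds; "tau": joint torques, N m; "tool_pos": TCP position; "orientation": TCP orientation; "force": force on the tool from outside, world axes, zero at the start; "moment": the same for the moment, N m; "opening": finger opening in m; "gripper_force": force on a finger pad.
Only numpy, scipy, OpenCV 4.12 (cv2) and the standard library are available. Lean on these libraries where they do the work, as an engineer would, in place of code of your own. Each camera call takes 0.05 s, during which the arm holds its last target. There are 200 camera calls.

## Task

Check-weigh the two or three refilled spice caddies on the counter: throw the scale's lever up into its weigh notch, then hang the caddies by their handles on the sprung hook one at a time, from the smallest to the largest so that the spring only sees rising loads, and let go of each until the hook has come to rest for a second. Put every weighed caddy back upright in the row in the steel tray, its long side across the row like the others, sliding the caddies there apart to make room; all must stand on the tray's floor. At the end lock the empty scale again with the lever in its lower notch, and leave the other things on the worktop alone.

Things in the scene. Friction and masses are not known exactly. Their poses are not given: they have to be found in the camera images.
- hook_scale: Dial spring scale fixed on the counter, base plate 222 x 135 mm, 12 mm thick. Origin on the counter below the hook; x points from the hook to the white column behind it (front face at 105 mm, 86 mm wide, dial at 93 mm, top 368 mm), y left, z up. The hook arm comes out of the column towards the robot (-x). The arrest lever is on the right of the column (y = -130 mm).
- hook (a joint): Dip of the sprung hook (m): 0 at the top, about 0.045 per kg hung (spring 220 N/m, lightly damped: it bobs for a second or two), stop at 0.065. It can dip only with the lever in the weigh notch.
- hook_saddle (a point): Top of the hook rod at the middle of its saddle, where a handle rests; moves with the hook, 204 mm above the counter when empty. 8 mm rod along the scale's x: saddle 25 mm long; its tip rises in front to 12 mm above the saddle's top, ending 30 mm in front of its middle; behind, from 12 mm on, it rises 10 mm and runs to the column. Nothing stands above it.
- lock_lever (a joint): Angle of the arrest lever (rad): 0 in the lower notch (locked, one white dot, lever 80 degrees forward of upright), 0.70 in the upper notch (weigh, two dots, 40 degrees). A sprung ball holds it in a notch; 2 to 4 N at the knob throws it; between notches it stays where left. It locks only with the hook empty at the top.
- lever_ball (a point): Centre of the black ball knob, 26 mm across, at the end of the lever. It moves on a circle of 155 mm about a level axis along the scale's y through x = 127.5, z = 50 mm of the scale's frame (knob at y = -130 mm); up and towards the column is growing angle.
- caddy_tray: Open steel tray fixed on a white board: inside 140 mm (x) by 252 mm (y), walls 4 mm thick and 30 mm high, floor 4 mm above its origin (centre of the underside). Caddies stand in it in a row along y, their long sides along x, either way round. z up.
- caddy_small: Smallest refilled caddy, 80 mm long (x), 38 thick (y), 74 high, about 0.24 kg; origin: centre of the underside. Stiff strap handle on the lid's middle: an arch in the x-z plane, 46 mm wide outside (grasp across this, from above), 18 mm deep in y, top 117 mm above the underside; opening 36 mm wide, from 74 to 112 mm above the underside.
- caddy_medium: Middle refilled caddy, 100 mm long, about 0.38 kg; otherwise like caddy_small (same height, thickness, handle and axes).
- caddy_large: Largest refilled caddy, 120 mm long, about 0.52 kg; otherwise like caddy_small (same height, thickness, handle and axes).
- caddy_small_eye (a point): Underside of the arch of caddy_small's handle at its middle, 112 mm above the underside of the caddy; it comes to rest on the hook's saddle.
- caddy_medium_eye (a point): Underside of the arch of caddy_medium's handle at its middle, 112 mm above the underside of the caddy; it comes to rest on the hook's saddle.
- caddy_large_eye (a point): Underside of the arch of caddy_large's handle at its middle, 112 mm above the underside of the caddy; it comes to rest on the hook's saddle.
- row_0: One of three caddies already standing in the tray (loose), long side 100 mm, 0.36 kg, shaped like caddy_medium with the same axes. They can be slid along the row, by the handle or by pushing, and push one another along.
- row_1: One of three caddies already standing in the tray (loose), long side 100 mm, 0.36 kg, shaped like caddy_medium with the same axes. They can be slid along the row, by the handle or by pushing, and push one another along.
- row_2: One of three caddies already standing in the tray (loose), long side 100 mm, 0.36 kg, shaped like caddy_medium with the same axes. They can be slid along the row, by the handle or by pushing, and push one another along.
- tin: Food tin, 75 mm across, 110 mm high; a bystander. Origin: centre of its underside.
- mill: Wooden pepper mill, 58 mm across, 170 mm high; a bystander. Origin: centre of its underside.
- spice_a: Spice jar, 45 mm across, 106 mm high; a bystander. Origin: centre of its underside.
Things that resemble listed ones, but are neither listed nor needed, are in the scene too. What is shaped like the caddy_small but green is not meant.

How it is judged (in metres and radians):
On the way, in this order (a step that is already met when the one before it is completed fails the run):
1. the lever is in the weigh notch (0.70 within 0.09) and the hook is free (value of joint lock_lever between 0.61 and 0.79 rad), for 0.3 s.
2. caddy_small hangs still on the dipped hook, let go of by the fingers, for 1 s (distance between caddy_small_eye and hook_saddle below 0.012 m and height (world z) of caddy_small_eye below 0.2 m and linear speed of caddy_small below 0.012 m/s and angular speed of caddy_small below 0.2 rad/s and contact force between caddy_small and the fingers below 0.05 N), for 1 s.
3. caddy_medium hangs still on the dipped hook, let go of by the fingers, for 1 s (distance between caddy_medium_eye and hook_saddle below 0.012 m and height (world z) of caddy_medium_eye below 0.2 m and linear speed of caddy_medium below 0.012 m/s and angular speed of caddy_medium below 0.2 rad/s and contact force between caddy_medium and the fingers below 0.05 N), for 1 s.
4. caddy_large hangs still on the dipped hook, let go of by the fingers, for 1 s (distance between caddy_large_eye and hook_saddle below 0.012 m and height (world z) of caddy_large_eye below 0.2 m and linear speed of caddy_large below 0.012 m/s and angular speed of caddy_large below 0.2 rad/s and contact force between caddy_large and the fingers below 0.05 N), for 1 s.
At the end, for the whole second after the job is handed in: Every caddy stands in the tray: origin under 10 mm above the tray's, upright within 0.12 rad, long side along the tray's x within 0.3 rad, within the row, at rest; the lever is in the locked notch (0 within 0.09 rad), the hook empty at the top (under 3 mm) (x of caddy_small in the frame of caddy_tray between -0.035 and 0.035 m and y of caddy_small in the frame of caddy_tray between -0.112 and 0.112 m and z of each of caddy_small, caddy_medium, caddy_large, row_0, row_1, row_2 in the frame of caddy_tray below 0.01 m and angle between each of caddy_small, caddy_medium, caddy_large, row_0, row_1, row_2's own z axis and vertical below 0.12 rad and angle between the x axis of each of caddy_small, caddy_medium, caddy_large, row_0, row_1, row_2 and the x axis of caddy_tray, either way round below 0.3 rad and linear speed of each of caddy_small, caddy_medium, caddy_large, row_0, row_1, row_2 below 0.02 m/s and x of caddy_medium in the frame of caddy_tray between -0.035 and 0.035 m and y of caddy_medium in the frame of caddy_tray between -0.112 and 0.112 m and x of caddy_large in the frame of caddy_tray between -0.035 and 0.035 m and y of caddy_large in the frame of caddy_tray between -0.112 and 0.112 m and x of row_0 in the frame of caddy_tray between -0.035 and 0.035 m and y of row_0 in the frame of caddy_tray between -0.112 and 0.112 m and x of row_1 in the frame of caddy_tray between -0.035 and 0.035 m and y of row_1 in the frame of caddy_tray between -0.112 and 0.112 m and x of row_2 in the frame of caddy_tray between -0.035 and 0.035 m and y of row_2 in the frame of caddy_tray between -0.112 and 0.112 m and value of joint lock_lever between -0.09 and 0.09 rad and value of joint hook below 0.003 m); the robot touches nothing.
It fails at once if a bystander (tin, mill, spice jar) is shifted by more than 40 mm or tipped (distance of any of tin, mill, spice_a from where it was at the start of the episode above 0.04 m or angle between any of tin, mill, spice_a's own z axis and vertical above 0.4 rad).
Of caddy_small, caddy_medium, caddy_large only 2 to 3 are there at a start; the rules pass over those that are not, and their reading is None.
At some moment in a run one of caddy_small, caddy_medium, caddy_large may be knocked a few centimetres aside while the robot is not near it.
It also fails if it takes over 210 s, if anything falls off the work surface, if the arm or the gripper's body presses on something with over 40 N, if the wrist force passes 120 N, or if a joint passes its speed limit or range.

## Working session

There is one attempt and no reset: what is moved stays moved. The work goes in short steps, Python scripts to look and compute and a tool call to move; the robot and the scene stay as the last step left them, time stands still between calls to the robot, and variables do not carry over. Pictures are saved under pics/ and viewed, at most 14 in all, crops included, and the job is handed in when it is done.

Besides the shell and the picture viewer there is one more tool, called after "Call:" as name(argument=value, ...), one argument or row to a line, values as JSON. apply_moves: Moves the arm, as the interface text tells. Its arguments: {"type":"object","properties":{"targets":{"type":"array","items":{"type":"object","properties":{"travel":{"type":"array","items":{"type":"number"}},"roll":{"type":"number"},"jaw":{"type":"number"}}}}},"required":["targets"]}

```bash
ls; mkdir -p pics
cat > h.py <<'E'
import numpy as np, cv2
from plant import ctrl
from scipy.spatial.transform import Rotation as R
def snap(n,f):
    o=ctrl.get_obs(); im=ctrl.snapshot(n); cv2.imwrite('pics/'+f,im[:,:,::-1]); np.save('pics/'+f+'.npy',np.r_[o['tool_pos'],o['orientation']]); return im
def Tcam(n,f=None):
    c=ctrl.calibration(n)
    if n=='wrist':
        p=np.load('pics/'+f+'.npy'); T=np.eye(4); T[:3,:3]=R.from_euler('xyz',p[3:],degrees=True).as_matrix(); T[:3,3]=p[:3]
        E=T@np.array(c['hand_eye'])
    else: E=np.array(c['extrinsics'])
    return np.array(c['K']),np.array(c['dist_coeffs']),E
def px2w(n,uv,z,f=None):
    K,d,E=Tcam(n,f)
    q=cv2.undistortPoints(np.array(uv,float).reshape(-1,1,2),K,d).reshape(-1,2)
    r=np.c_[q,np.ones(len(q))]@E[:3,:3].T; o=E[:3,3]
    z=np.broadcast_to(z,len(q))
    return o+r*((z-o[2])/r[:,2])[:,None]
def w2px(n,P,f=None):
    K,d,E=Tcam(n,f); Ei=np.linalg.inv(E)
    return cv2.projectPoints(np.array(P,float).reshape(-1,3),cv2.Rodrigues(Ei[:3,:3])[0],Ei[:3,3],K,d)[0].reshape(-1,2)
E
python3 - <<'E'
from h import *
print(ctrl.get_obs())
for n in ('scene','top'): snap(n,n+'0.png'); print(n,Tcam(n)[2].round(3))
print(ctrl.calibration('wrist'))
E
```

```text
pics
{'clock': 0.0, 'joint_pos': array([ 8.68071315e+01,  2.05915872e+01,  6.33669305e-01, -1.88966723e-02,
       -7.01375519e+01, -1.65072914e+01]), 'qvel': array([ 0.01496119,  0.02581841, -0.00477169, -0.03500037,  0.06700332,
        0.04809981]), 'tau': array([ 1.10813248e-04, -5.82710302e+01,  2.93079096e+01,  6.99776977e+00,
        7.21077886e-03, -1.57907593e-04]), 'tool_pos': array([0.22741296, 0.63504775, 0.24762401]), 'orientation': array([ 1.79903417e+02, -1.00970626e-02, -1.97065865e+01]), 'force': array([ 0.10746204, -0.12593856,  0.32412185]), 'moment': array([-0.03181988, -0.00815815, -0.01580141]), 'gripper_force': 0.0, 'opening': 0.08779928443468696}
scene [[ 0.679 -0.521  0.517 -0.357]
 [-0.734 -0.492  0.469 -0.522]
 [ 0.011 -0.698 -0.716  1.384]
 [ 0.     0.     0.     1.   ]]
top [[-0.009 -0.988  0.153  0.27 ]
 [-1.     0.012  0.018  0.289]
 [-0.02  -0.153 -0.988  1.739]
 [ 0.     0.     0.     1.   ]]
{'K': array([[377.40353775,   0.        , 315.52614823],
       [  0.        , 377.40353775, 243.37858034],
       [  0.        ,   0.        ,   1.        ]]), 'dist_coeffs': array([-0.05662351,  0.        ,  0.        ,  0.        ,  0.        ]), 'hand_eye': array([[-3.66565727e-05, -9.52579891e-01, -3.04288595e-01,
         8.22513067e-02],
       [ 9.99999999e-01, -3.44518030e-05, -1.26145968e-05,
         2.64145350e-05],
       [ 1.53312055e-06, -3.04288595e-01,  9.52579892e-01,
        -1.36583028e-01],
       [ 0.00000000e+00,  0.00000000e+00,  0.00000000e+00,
         1.00000000e+00]])}
```

View pics/scene0.png

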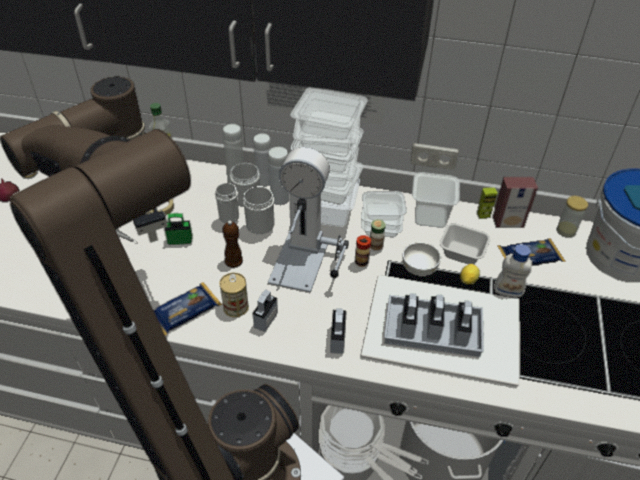

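View pics/top0.png

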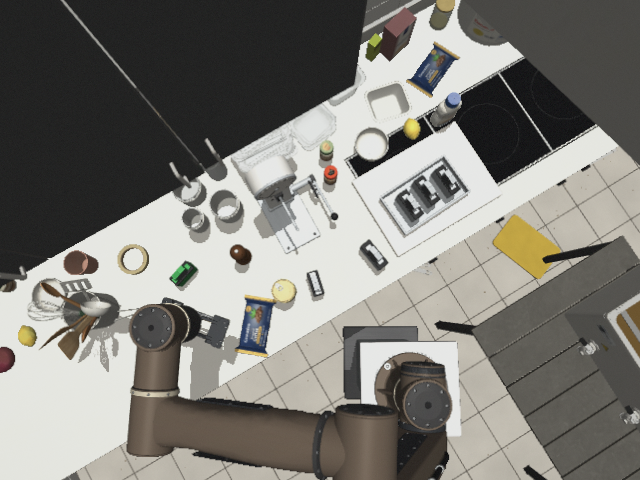

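Candidates: the scene shows grey caddies at (264,310) and (338,330), top (316,284) and (373,255). The green one at (178,230) is a decoy, and three stand in the tray at (410..465,310). I'll check these in close crops.

Run:
```python
from h import *
a=cv2.imread('pics/top0.png')[120:320,240:500]; cv2.imwrite('pics/ct.png',cv2.resize(a,None,fx=3,fy=3,interpolation=cv2.INTER_CUBIC))
b=cv2.imread('pics/scene0.png')[220:370,230:490]; cv2.imwrite('pics/cs.png',cv2.resize(b,None,fx=3,fy=3,interpolation=cv2.INTER_CUBIC))
```

```text
(no output)
```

View pics/ct.png

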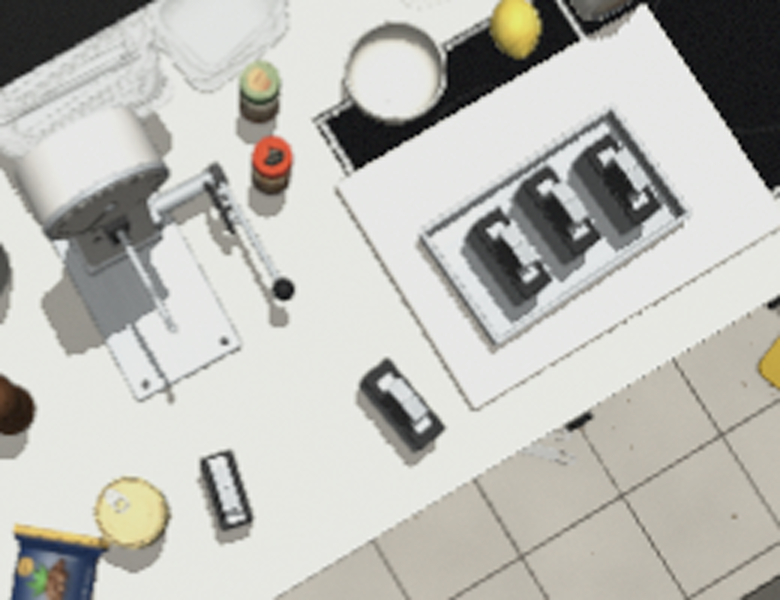

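View pics/cs.png

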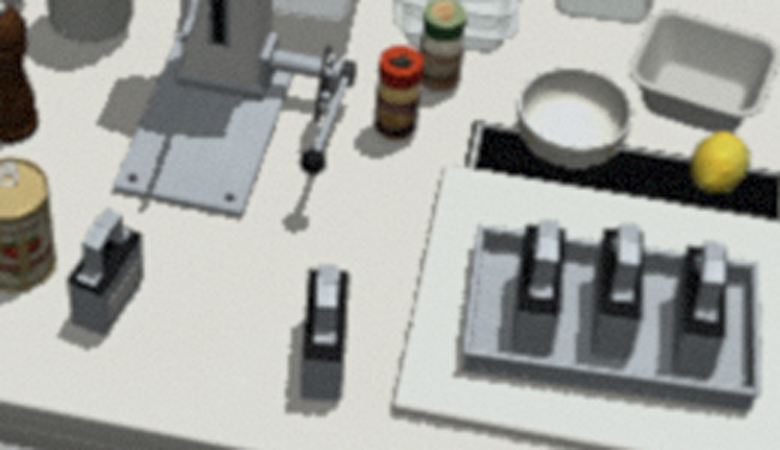

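```bash
cat >> h.py <<'E'
def tri(obs):  # list of (cam,uv,file)
    A=np.zeros((3,3)); b=np.zeros(3)
    for n,uv,*f in obs:
        K,d,E=Tcam(n,*f); o=E[:3,3]
        r=px2w(n,[uv],0.0,*f)[0]-o; r/=np.linalg.norm(r); M=np.eye(3)-np.outer(r,r); A+=M; b+=M@o
    p=np.linalg.solve(A,b); return p
E
python3 - <<'E'
from h import *
np.set_printoptions(precision=4,suppress=True)
t=lambda *p:[(240+a/3,120+b/3) for a,b in p]
s=lambda *p:[(230+a/3,220+b/3) for a,b in p]
for nm,c in (('A',[(202,458),(232,450),(250,520),(222,530)]),('B',[(360,378),(388,360),(442,428),(412,448)])):
    w=px2w('top',t(*c),0.074); print(nm,w.mean(0),[np.linalg.norm(w[i]-w[i-1]) for i in range(4)], np.degrees(np.arctan2(*(w[2]+w[3]-w[0]-w[1])[[1,0]])))
w=px2w('top',t((420,238),(612,110),(690,212),(497,348)),0.045); print('tray',w.mean(0),w,[np.linalg.norm(w[i]-w[i-1]) for i in range(4)])
w=px2w('top',t((140,398),(240,347)),0.012);print('plate',w)
print('ball',tri([('top',t((283,289))[0]),('scene',s((313,160))[0])]))
print('hooktip',px2w('top',t((174,328)),.21))
print('tray corner tri', tri([('top',t((497,348))[0]),('scene',s((467,357))[0])]),tri([('top',t((690,212))[0]),('scene',s((755,395))[0])]),tri([('top',t((420,238))[0]),('scene',s((475,228))[0])]))
print('A handle', tri([('top',t((226,490))[0]),('scene',s((106,228))[0])]),'B', tri([('top',t((405,398))[0]),('scene',s((327,285))[0])]))
h=[(512,245),(565,208),(625,180)]
print('row',px2w('top',t(*h),0.13))
E
```

```text
A [0.3388 0.3041 0.074 ] [np.float64(0.07920658950336933), np.float64(0.03317465712122286), np.float64(0.07665258106213801), np.float64(0.031544623907925645)] -165.5386596773015
B [0.4286 0.1167 0.074 ] [np.float64(0.09284157951059135), np.float64(0.036056904400636164), np.float64(0.09255586776210423), np.float64(0.038800064107573876)] -143.8091831755459
tray [ 0.6263 -0.0631  0.045 ] [[ 0.6149  0.087   0.045 ]
 [ 0.7587 -0.1326  0.045 ]
 [ 0.6407 -0.2134  0.045 ]
 [ 0.491   0.0064  0.045 ]] [np.float64(0.14782316680829624), np.float64(0.2625616491705468), np.float64(0.14299948069192972), np.float64(0.26589971959559855)]
plate [[0.4437 0.4001 0.012 ]
 [0.4998 0.2879 0.012 ]]
ball [0.5553 0.2395 0.0771]
hooktip [[0.4932 0.3534 0.21  ]]
tray corner tri [0.4949 0.0026 0.0409] [ 0.6408 -0.2137  0.042 ] [0.6156 0.0862 0.0485]
A handle [0.3398 0.3017 0.1113] B [0.4323 0.1142 0.1066]
row [[ 0.5889  0.0008  0.13  ]
 [ 0.628  -0.0566  0.13  ]
 [ 0.6575 -0.1214  0.13  ]]
```

The crops show caddy A at top crop (226,490), about 78 mm long, so caddy_small. Caddy B at (400,405) is about 95 mm, so medium. The lever ball triangulates to z = 0.077, as expected for the locked notch. A large caddy may be hidden behind the arm, so I'll move over the scale and look again.

Call:
apply_moves(
  targets=[
    {"travel":[0,0,-40],"roll":0,"jaw":87},
    {"travel":[0,0,-40],"roll":0,"jaw":87},
    {"travel":[33.4,21.7,0],"roll":0,"jaw":87},
    {"travel":[33.4,21.7,0],"roll":0,"jaw":87},
    {"travel":[33.4,21.7,0],"roll":0,"jaw":87},
    {"travel":[33.4,21.7,0],"roll":0,"jaw":87},
    {"travel":[33.4,21.7,0],"roll":0,"jaw":87},
    {"travel":[33.4,21.7,0],"roll":0,"jaw":87},
    {"travel":[33.4,21.7,0],"roll":0,"jaw":87},
    {"travel":[33.4,21.7,0],"roll":0,"jaw":87},
  ],
)

```text
clock: 1.1
tool_pos: [0.4211, 0.3804, 0.3284]
orientation: [180.0, 0.0, -19.7]
force: [0.8, 0.5, 1.0]
opening: 0.0868
gripper_force: 0.0
```

Call:
apply_moves(
  targets=[
    {"travel":[33.4,21.7,0],"roll":0,"jaw":87},
    {"travel":[33.4,21.7,0],"roll":0,"jaw":87},
    {"travel":[33.4,21.7,0],"roll":0,"jaw":87},
    {"travel":[0,0,0],"roll":8.4,"jaw":87},
    {"travel":[0,0,0],"roll":8.4,"jaw":87},
    {"travel":[0,0,0],"roll":8.4,"jaw":87},
    {"travel":[0,0,0],"roll":8.4,"jaw":87},
    {"travel":[0,0,0],"roll":8.4,"jaw":87},
    {"travel":[0,0,0],"roll":8.4,"jaw":87},
    {"travel":[0,0,0],"roll":8.4,"jaw":87},
  ],
)

```text
clock: 2.1
tool_pos: [0.4928, 0.2868, 0.3281]
orientation: [180.0, -0.0, -78.9]
force: [0.8, -0.5, 0.1]
opening: 0.087
gripper_force: 0.0
```

Call:
apply_moves(
  targets=[
    {"travel":[0,0,0],"roll":8.4,"jaw":87},
    {"travel":[0,0,0],"roll":8.4,"jaw":87},
    {"travel":[0,0,0],"roll":8.4,"jaw":87},
    {"travel":[0,0,0],"roll":8.4,"jaw":87},
    {"travel":[0,0,0],"roll":8.4,"jaw":87},
    {"travel":[0,0,0],"roll":8.4,"jaw":87},
    {"travel":[0,0,0],"roll":8.4,"jaw":87},
    {"travel":[0,0,0],"roll":8.4,"jaw":87},
    {"travel":[0,0,0],"roll":7.8,"jaw":87},
    {"travel":[0,0,0],"roll":0,"jaw":87},
  ],
)

```text
clock: 3.1
tool_pos: [0.4928, 0.2868, 0.3282]
orientation: [-180.0, -0.0, -153.6]
force: [-0.2, 0.0, -0.4]
opening: 0.0869
gripper_force: 0.0
```

Run:
```python
from h import *
w=snap('wrist','w1.png'); s=snap('scene','s1.png')[60:480,0:420]
print(ctrl.get_obs()['joint_pos'].round(1))
```

```text
[  49.8    8.3   -5.4   -0.   -76.3 -113.1]
```

View pics/w1.png

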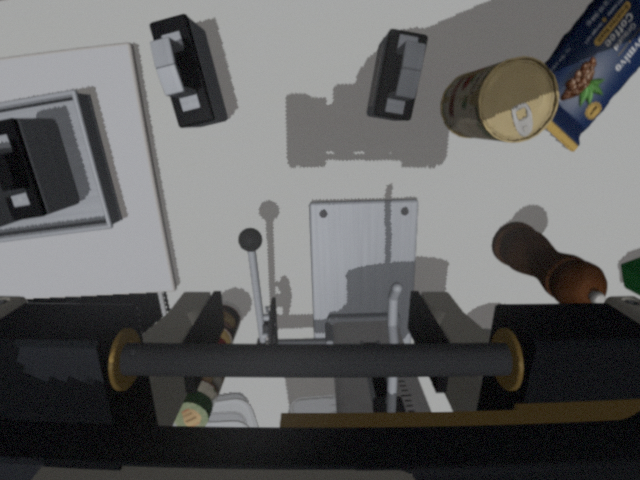

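View pics/s1.png

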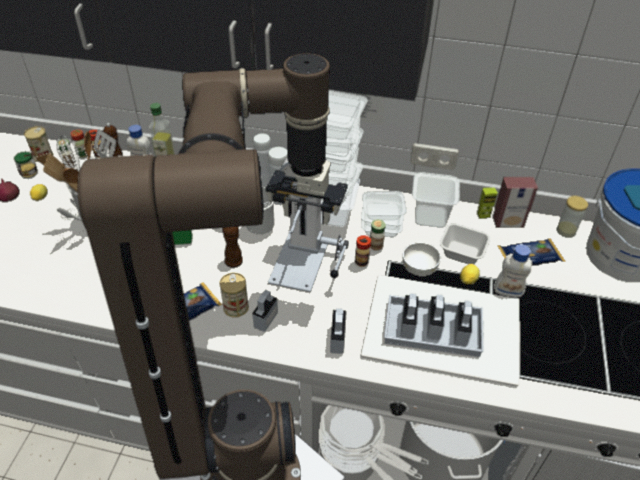

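The wrist view shows the ball at (250,240), the hook tip at (397,288), caddy A at (400,75) and caddy B at (190,70). The scene view shows only two refilled caddies. I'll enlarge both caddies in a crop.

Run:
```python
from h import *
np.set_printoptions(precision=4,suppress=True)
im=cv2.imread('pics/w1.png'); f=lambda u,v:cv2.resize(im[v:v+150,u:u+100],None,fx=4,fy=4,interpolation=cv2.INTER_CUBIC)
cv2.imwrite('pics/c1.png',np.hstack([f(350,5),f(140,5)]))
t=lambda *p:[(240+a/3,120+b/3) for a,b in p]
print('ball',px2w('wrist',[(250,240)],.077,'w1.png'),'hooktip tri',tri([('wrist',(397,288),'w1.png'),('top',t((174,328))[0])]), px2w('wrist',[(397,288)],.214,'w1.png'))
w=px2w('wrist',[(309,203),(417,199)],.012,'w1.png'); print('plate',w,w[0]-w[1])
```

```text
ball [[0.557  0.2402 0.077 ]] hooktip tri [0.4926 0.3529 0.2169] [[0.4939 0.354  0.214 ]]
plate [[0.505  0.2842 0.012 ]
 [0.4418 0.3999 0.012 ]] [ 0.0632 -0.1157  0.    ]
```

View pics/c1.png

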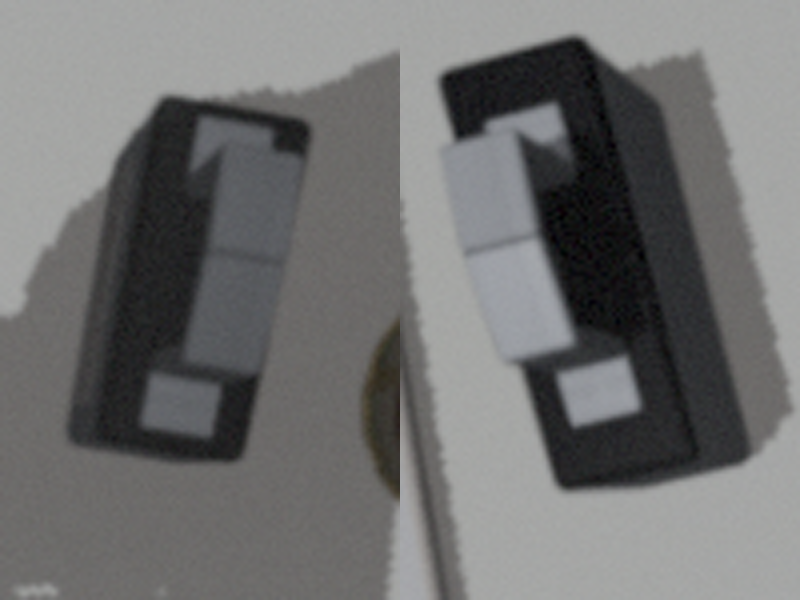

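```bash
cat >> h.py <<'E'
def go(p,yaw,o=None):  # roll, then shift in tool axes AFTER the roll (mm); also before the roll
    o=o or ctrl.get_obs(); d=(np.array(p)-o['tool_pos'])*1000; y0=o['orientation'][2]
    roll=-((yaw-y0+180)%360-180)
    f=lambda a:np.round([np.cos(a)*d[0]+np.sin(a)*d[1],np.sin(a)*d[0]-np.cos(a)*d[1],-d[2]],1)
    print('roll %.1f'%roll,'before',f(np.radians(y0)),'after',f(np.radians(yaw)))
E
python3 - <<'E'
from h import *
np.set_printoptions(precision=4,suppress=True)
g=lambda o,*p:[(o+a/4,5+b/4) for a,b in p]
for nm,o,c,h in (('A',350,[(165,97),(310,125),(243,460),(95,443)],(245,252)),('B',40,[(442,75),(585,38),(697,458),(565,488)],(505,247))):
    w=px2w('wrist',g(o,*c),0.074,'w1.png'); print(nm,w.mean(0),[np.linalg.norm(w[i]-w[i-1]) for i in range(4)], np.degrees(np.arctan2(*(w[0]+w[1]-w[2]-w[3])[[1,0]])),px2w('wrist',g(o,h),.117,'w1.png'))
go((.5565,.240,.14),-153.5); go((.5565,.240,.074),-153.5)
E
```

```text
A [0.3418 0.304  0.074 ] [np.float64(0.07941637851479773), np.float64(0.035097429506193795), np.float64(0.07728839871929959), np.float64(0.03721912437259736)] -162.60900172072897 [[0.3403 0.3028 0.117 ]]
B [0.4315 0.114  0.074 ] [np.float64(0.09719402461359612), np.float64(0.03552445555343377), np.float64(0.09721840974264238), np.float64(0.03456312600063215)] -141.42285137764702 [[0.4319 0.1139 0.117 ]]
roll 0.2 before [-35.8 -70.5 188.3] after [-36.  -70.3 188.3]
roll 0.2 before [-35.8 -70.5 254.3] after [-36.  -70.3 254.3]
```

Call:
apply_moves(
  targets=[
    {"travel":[-18,-35,0],"roll":0,"jaw":87},
    {"travel":[-18,-35,0],"roll":-0.9,"jaw":87},
    {"travel":[0,0,45],"roll":0,"jaw":87},
    {"travel":[0,0,45],"roll":0,"jaw":87},
    {"travel":[0,0,45],"roll":0,"jaw":87},
    {"travel":[0,0,45],"roll":0,"jaw":87},
    {"travel":[0,0,38],"roll":0,"jaw":87},
    {"travel":[0,0,30],"roll":0,"jaw":87},
    {"travel":[0,0,0],"roll":0,"jaw":22},
    {"travel":[0,0,0],"roll":0,"jaw":22},
  ],
)

```text
clock: 4.2
tool_pos: [0.5567, 0.2403, 0.0809]
orientation: [-180.0, -0.0, -152.5]
force: [0.2, 0.8, 1.1]
opening: 0.0764
gripper_force: 0.0
```

Call:
apply_moves(
  targets=[
    {"travel":[0,0,0],"roll":0,"jaw":22},
    {"travel":[0,0,0],"roll":0,"jaw":22},
    {"travel":[0,0,0],"roll":0,"jaw":22},
  ],
)

```text
clock: 4.5
tool_pos: [0.557, 0.2409, 0.0822]
orientation: [180.0, 0.2, -152.6]
force: [0.6, -0.5, -0.8]
opening: 0.0528
gripper_force: 0.0
```

Call:
apply_moves(
  targets=[
    {"travel":[0,0,0],"roll":0,"jaw":22},
    {"travel":[0,0,0],"roll":0,"jaw":22},
    {"travel":[0,0,0],"roll":0,"jaw":22},
    {"travel":[0,0,0],"roll":0,"jaw":22},
    {"travel":[0,0,0],"roll":0,"jaw":22},
    {"travel":[0,0,0],"roll":0,"jaw":22},
  ],
)

```text
clock: 5.1
tool_pos: [0.5567, 0.2397, 0.0806]
orientation: [-180.0, -0.0, -152.6]
force: [2.9, -4.7, -0.9]
opening: 0.0243
gripper_force: 30.0
```

Call:
apply_moves(
  targets=[
    {"travel":[-2.9,0,-13.2],"roll":0,"jaw":22},
    {"travel":[-4,0,-12.9],"roll":0,"jaw":22},
    {"travel":[-5.2,0,-12.5],"roll":0,"jaw":22},
    {"travel":[-6.3,0,-12],"roll":0,"jaw":22},
    {"travel":[-7.2,0,-11.4],"roll":0,"jaw":22},
    {"travel":[-8.3,0,-10.7],"roll":0,"jaw":22},
    {"travel":[-9.1,0,-10],"roll":0,"jaw":22},
    {"travel":[-10,0,-9.1],"roll":0,"jaw":22},
    {"travel":[0,0,0],"roll":0,"jaw":22},
  ],
)

```text
clock: 6.0
tool_pos: [0.6043, 0.265, 0.1735]
orientation: [-180.0, 0.0, -152.6]
force: [-2.2, -3.4, 4.6]
opening: 0.0243
gripper_force: 30.0
```

Call:
apply_moves(
  targets=[
    {"travel":[0,0,0],"roll":0,"jaw":70},
    {"travel":[0,0,0],"roll":0,"jaw":70},
    {"travel":[0,0,0],"roll":0,"jaw":70},
    {"travel":[0,0,0],"roll":0,"jaw":70},
    {"travel":[0,0,-15],"roll":0,"jaw":87},
    {"travel":[0,0,-30],"roll":0,"jaw":87},
    {"travel":[30,0,-40],"roll":0,"jaw":87},
    {"travel":[40,0,-40],"roll":0,"jaw":87},
    {"travel":[40,0,-30],"roll":0,"jaw":87},
    {"travel":[0,0,0],"roll":0,"jaw":87},
  ],
)

```text
clock: 7.0
tool_pos: [0.5086, 0.2154, 0.329]
orientation: [179.9, 0.5, -152.6]
force: [0.8, -0.3, 0.7]
opening: 0.0868
gripper_force: 0.0
```

Run:
```python
from h import *
np.set_printoptions(precision=4,suppress=True)
snap('wrist','w2.png')
y=np.radians(27.8);x=np.array([np.cos(y),np.sin(y)]);yy=np.array([-x[1],x[0]]);O=np.array([.519,.367])
for n,a,z in (('ball',(27.9,-130),168.7),('locked',(-25.1,-130),76.9),('tip',(-30,0),212)): print(n,w2px('wrist',[*(O+a[0]/1e3*x+a[1]/1e3*yy),z/1e3],'w2.png'))
go((.341,.3035,.23),-72.6); go((.341,.3035,.101),-72.6)
```

```text
ball [[314.6943 342.2734]]
locked [[314.4345 253.1847]]
tip [[485.5974 306.3406]]
roll -80.0 before [109.  155.2  96.5] after [-133.8  134.4   96.5]
roll -80.0 before [109.  155.2 225.5] after [-133.8  134.4  225.5]
```

View pics/w2.png

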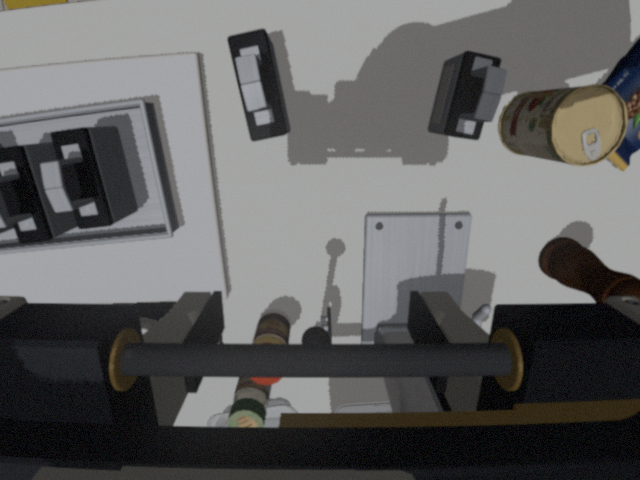

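The ball is at (316,337), against (315,342) predicted for the weigh notch. The hook tip is at (483,308), against (486,306) predicted. The lever is set and my scale frame is good, so caddy_small is next.

Call:
apply_moves(
  targets=[
    {"travel":[27.3,38.8,0],"roll":0,"jaw":87},
    {"travel":[27.3,38.8,0],"roll":0,"jaw":87},
    {"travel":[27.2,38.8,0],"roll":0,"jaw":87},
    {"travel":[27.2,38.8,0],"roll":0,"jaw":87},
    {"travel":[0,0,10],"roll":-8,"jaw":87},
    {"travel":[0,0,10],"roll":-8,"jaw":87},
    {"travel":[0,0,10],"roll":-8,"jaw":87},
    {"travel":[0,0,10],"roll":-8,"jaw":87},
    {"travel":[0,0,10],"roll":-8,"jaw":87},
    {"travel":[0,0,10],"roll":-8,"jaw":87},
  ],
)

```text
clock: 8.05
tool_pos: [0.3416, 0.304, 0.2613]
orientation: [180.0, -0.1, -104.3]
force: [-0.6, 1.0, -0.2]
opening: 0.0872
gripper_force: 0.0
```

Call:
apply_moves(
  targets=[
    {"travel":[0,0,10],"roll":-8,"jaw":87},
    {"travel":[0,0,10],"roll":-8,"jaw":87},
    {"travel":[0,0,10],"roll":-8,"jaw":87},
    {"travel":[0,0,10],"roll":-8,"jaw":87},
    {"travel":[0,0,0],"roll":0,"jaw":87},
    {"travel":[0,0,0],"roll":0,"jaw":87},
  ],
)

```text
clock: 8.65
tool_pos: [0.3418, 0.3039, 0.2223]
orientation: [180.0, -0.1, -72.8]
force: [-0.8, -0.7, 0.2]
opening: 0.087
gripper_force: 0.0
```

Run:
```python
from h import *
np.set_printoptions(precision=4,suppress=True)
im=snap('wrist','w3.png')
print(ctrl.get_obs()['joint_pos'].round(1))
c,s=np.cos(np.radians(17.4)),np.sin(np.radians(17.4))
P=[[.341+c*a-s*b,.3035+s*a+c*b,.117] for a,b in ((.023,.009),(.023,-.009),(-.023,-.009),(-.023,.009))]
L=[[.341+c*a-s*b,.3035+s*a+c*b,.074] for a,b in ((.04,.019),(.04,-.019),(-.04,-.019),(-.04,.019))]
d=im[:,:,::-1].copy()
for Q in (P,L): cv2.polylines(d,[w2px('wrist',Q,'w3.png').round().astype(int).reshape(-1,1,2)],True,(0,0,255),1)
cv2.imwrite('pics/w3o.png',d)
go((.341,.3035,.101),-72.6)
```

```text
[ 66.4   0.8 -27.8   0.  -61.5 -49.3]
roll -0.2 before [  0.3   1.  121.7] after [  0.3   1.  121.7]
```

View pics/w3o.png

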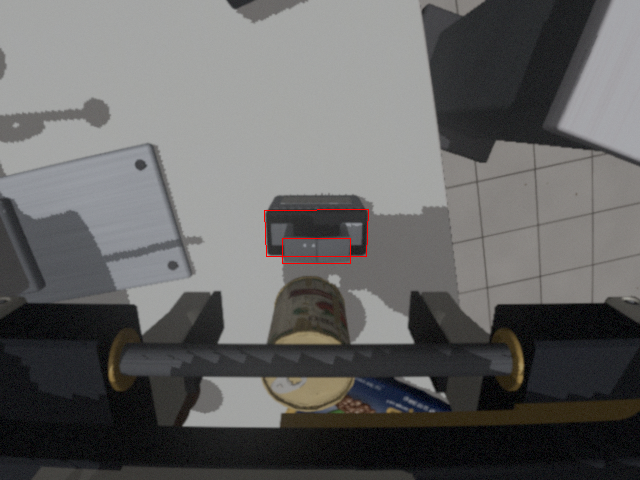

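The model outline matches the caddy: handle at (317,250), lid x from 265 to 369. I'll descend and grip.

Call:
apply_moves(
  targets=[
    {"travel":[0,1,40],"roll":0,"jaw":87},
    {"travel":[0,0,40],"roll":0,"jaw":87},
    {"travel":[0,0,30],"roll":0,"jaw":87},
    {"travel":[0,0,12],"roll":0,"jaw":60},
    {"travel":[0,0,0],"roll":0,"jaw":40},
    {"travel":[0,0,0],"roll":0,"jaw":40},
    {"travel":[0,0,0],"roll":0,"jaw":40},
    {"travel":[0,0,0],"roll":0,"jaw":40},
    {"travel":[0,0,0],"roll":0,"jaw":40},
    {"travel":[0,0,0],"roll":0,"jaw":40},
  ],
)

```text
clock: 9.7
tool_pos: [0.3411, 0.3041, 0.1015]
orientation: [-179.9, 0.1, -72.6]
force: [-1.8, 0.4, 6.0]
opening: 0.0461
gripper_force: 30.0
```

Call:
apply_moves(
  targets=[
    {"travel":[0,0,0],"roll":0,"jaw":40},
    {"travel":[0,0,0],"roll":0,"jaw":40},
  ],
)

```text
clock: 9.9
tool_pos: [0.3411, 0.3041, 0.1015]
orientation: [-179.9, 0.1, -72.6]
force: [-0.9, -0.7, 7.5]
opening: 0.0457
gripper_force: 30.0
```

Call:
apply_moves(
  targets=[
    {"travel":[0,0,-10],"roll":0,"jaw":40},
    {"travel":[0,0,-25],"roll":0,"jaw":40},
    {"travel":[0,0,-30],"roll":0,"jaw":40},
    {"travel":[0,0,-30],"roll":0,"jaw":40},
    {"travel":[0,0,-30],"roll":7,"jaw":40},
    {"travel":[0,0,-24],"roll":7,"jaw":40},
    {"travel":[0,0,0],"roll":7,"jaw":40},
    {"travel":[0,0,0],"roll":7,"jaw":40},
    {"travel":[0,0,0],"roll":7,"jaw":40},
    {"travel":[0,0,0],"roll":7,"jaw":40},
  ],
)

```text
clock: 10.9
tool_pos: [0.3404, 0.303, 0.25]
orientation: [180.0, -0.0, -114.9]
force: [0.2, 0.5, -2.7]
opening: 0.046
gripper_force: 30.0
```

Call:
apply_moves(
  targets=[
    {"travel":[0,0,0],"roll":7,"jaw":40},
    {"travel":[0,0,0],"roll":7,"jaw":40},
    {"travel":[0,0,0],"roll":7,"jaw":40},
    {"travel":[0,0,0],"roll":7,"jaw":40},
    {"travel":[0,0,0],"roll":7,"jaw":40},
    {"travel":[0,0,0],"roll":2.6,"jaw":40},
    {"travel":[-20,-5,0],"roll":0,"jaw":40},
    {"travel":[-30,-8,0],"roll":0,"jaw":40},
    {"travel":[-30,-8,0],"roll":0,"jaw":40},
    {"travel":[-31,-6,0],"roll":0,"jaw":40},
  ],
)

```text
clock: 11.9
tool_pos: [0.4523, 0.3311, 0.25]
orientation: [180.0, -0.0, -152.2]
force: [-0.1, 1.5, -2.7]
opening: 0.0457
gripper_force: 30.0
```

Run:
```python
from h import *
snap('wrist','w4.png')
o=ctrl.get_obs(); print(o['tool_pos'],o['orientation'],o['opening'],o['force'])
x=np.array([np.cos(np.radians(27.8)),np.sin(np.radians(27.8))]);O=np.array([.519,.367])
go((*(O-.075*x),.2105),-152.2); go((*O,.2105),-152.2)
d=cv2.imread('pics/w4.png')
P=[[*(O-.03*x),.212],[*(O-.012*x),.204],[*(O+.012*x),.204]]
print(w2px('wrist',P,'w4.png'))
```

```text
[0.45608407 0.33279423 0.24935379] [-1.79929137e+02  3.51479876e-02 -1.52193046e+02] 0.04548373704853416 [ 6.3055133   4.05712877 -0.3865323 ]
roll 0.0 before [ 3.4  0.9 38.9] after [ 3.4  0.9 38.9]
roll 0.0 before [-71.6   0.9  38.9] after [-71.6   0.9  38.9]
[[315.78043943 370.82365945]
 [315.77257814 388.1040658 ]
 [315.76503615 420.47097239]]
```

View pics/w4.png

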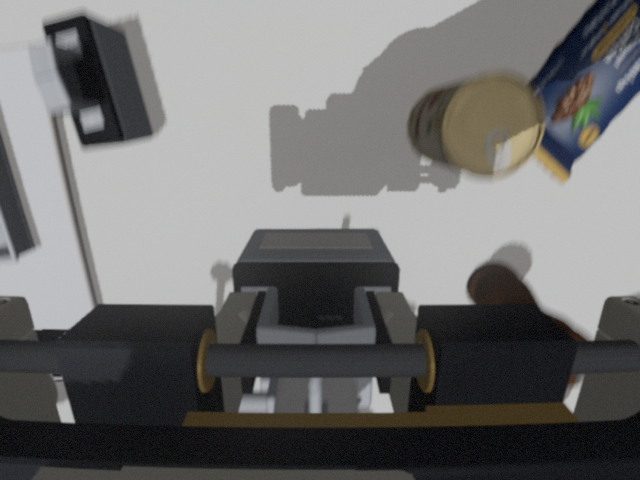

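Call:
apply_moves(
  targets=[
    {"travel":[0,1,20],"roll":0,"jaw":40},
    {"travel":[0,0,18],"roll":0,"jaw":40},
    {"travel":[0,0,0],"roll":0,"jaw":40},
    {"travel":[-15,0,0],"roll":0,"jaw":40},
    {"travel":[-15,0,0],"roll":0,"jaw":40},
    {"travel":[-14,0,0],"roll":0,"jaw":40},
    {"travel":[-14,0,0],"roll":0,"jaw":40},
    {"travel":[-13,0,0],"roll":0,"jaw":40},
    {"travel":[0,0,0],"roll":0,"jaw":40},
    {"travel":[0,0,0],"roll":0,"jaw":40},
  ],
)

```text
clock: 12.95
tool_pos: [0.5138, 0.3653, 0.2119]
orientation: [-180.0, -0.0, -152.2]
force: [-0.6, -0.5, -2.3]
opening: 0.0457
gripper_force: 30.0
```

Run:
```python
from h import *
o=ctrl.get_obs(); print(o['tool_pos'],o['orientation'],o['force'],o['moment'])
go((.519,.367,.183),-152.2)
```

```text
[0.51378191 0.36530106 0.2118639 ] [-1.79997203e+02 -2.57770589e-02 -1.52214756e+02] [-0.62321753 -0.549284   -2.32503093] [ 0.04927467 -0.10522652  0.01390857]
roll -0.0 before [-5.4 -0.9 28.9] after [-5.4 -0.9 28.9]
```

Call:
apply_moves(
  targets=[
    {"travel":[-5.2,-0.5,0],"roll":0,"jaw":40},
    {"travel":[0,0,0],"roll":0,"jaw":40},
    {"travel":[0,0,7],"roll":0,"jaw":40},
    {"travel":[0,0,7],"roll":0,"jaw":40},
    {"travel":[0,0,5],"roll":0,"jaw":40},
    {"travel":[0,0,5],"roll":0,"jaw":40},
    {"travel":[0,0,4],"roll":0,"jaw":40},
    {"travel":[0,0,0],"roll":0,"jaw":40},
    {"travel":[0,0,0],"roll":0,"jaw":40},
  ],
)

```text
clock: 13.85
tool_pos: [0.5188, 0.3673, 0.1839]
orientation: [-180.0, -0.0, -152.2]
force: [-1.1, -1.2, 0.8]
opening: 0.0456
gripper_force: 30.0
```

Call:
apply_moves(
  targets=[
    {"travel":[0,0,-1],"roll":0,"jaw":80},
    {"travel":[0,0,0],"roll":0,"jaw":80},
    {"travel":[0,0,0],"roll":0,"jaw":80},
    {"travel":[0,0,0],"roll":0,"jaw":80},
    {"travel":[0,0,0],"roll":0,"jaw":80},
    {"travel":[0,0,0],"roll":0,"jaw":80},
    {"travel":[0,0,0],"roll":0,"jaw":80},
    {"travel":[0,0,0],"roll":0,"jaw":80},
    {"travel":[0,0,0],"roll":0,"jaw":80},
    {"travel":[0,0,0],"roll":0,"jaw":80},
  ],
)

```text
clock: 14.85
tool_pos: [0.5188, 0.3674, 0.1847]
orientation: [-180.0, -0.0, -152.2]
force: [1.3, 0.5, 0.3]
opening: 0.0801
gripper_force: 0.0
```

Call:
apply_moves(
  targets=[
    {"travel":[0,0,0],"roll":0,"jaw":80},
    {"travel":[0,0,0],"roll":0,"jaw":80},
    {"travel":[0,0,0],"roll":0,"jaw":80},
    {"travel":[0,0,0],"roll":0,"jaw":80},
    {"travel":[0,0,0],"roll":0,"jaw":80},
    {"travel":[0,0,0],"roll":0,"jaw":80},
    {"travel":[0,0,0],"roll":0,"jaw":80},
    {"travel":[0,0,0],"roll":0,"jaw":80},
    {"travel":[0,0,0],"roll":0,"jaw":80},
    {"travel":[0,0,0],"roll":0,"jaw":80},
  ],
)

```text
clock: 15.85
tool_pos: [0.5187, 0.3674, 0.1847]
orientation: [180.0, -0.0, -152.2]
force: [-0.1, -0.5, -0.0]
opening: 0.0798
gripper_force: 0.0
```

Call:
apply_moves(
  targets=[
    {"travel":[0,0,0],"roll":0,"jaw":80},
    {"travel":[0,0,0],"roll":0,"jaw":80},
    {"travel":[0,0,0],"roll":0,"jaw":80},
    {"travel":[0,0,0],"roll":0,"jaw":80},
    {"travel":[0,0,0],"roll":0,"jaw":80},
    {"travel":[0,0,0],"roll":0,"jaw":80},
    {"travel":[0,0,0],"roll":0,"jaw":80},
    {"travel":[0,0,0],"roll":0,"jaw":80},
    {"travel":[0,0,0],"roll":0,"jaw":80},
    {"travel":[0,0,0],"roll":0,"jaw":80},
  ],
)

```text
clock: 16.85
tool_pos: [0.5187, 0.3674, 0.1847]
orientation: [180.0, -0.0, -152.2]
force: [0.8, 0.5, 0.1]
opening: 0.0798
gripper_force: 0.0
```

Run:
```python
from h import *
a=snap('scene','s2.png')[140:280,230:380]; b=snap('wrist','w5.png')[200:440,200:440]
cv2.imwrite('pics/c2.png',np.hstack([cv2.resize(a,(400,373),interpolation=2),cv2.resize(b,(373,373),interpolation=2)])[:,:,::-1])
```

```text
(no output)
```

View pics/c2.png

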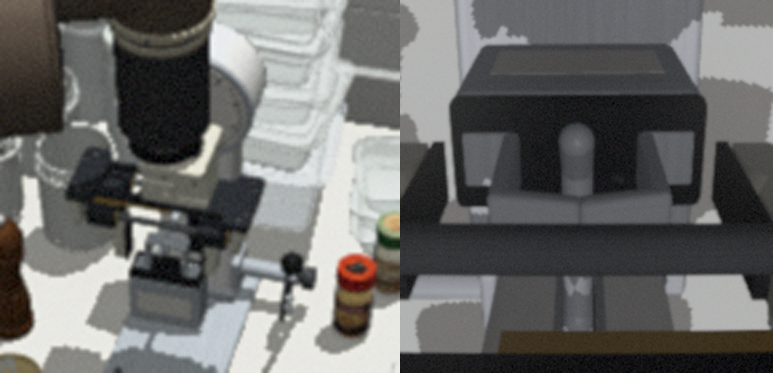

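caddy_small hangs squarely on the saddle (crop centre (575,190)), with the fingers clear and the lever up. I'll leave it hanging and go over the tray to make room.

Call:
apply_moves(
  targets=[
    {"travel":[0,0,0],"roll":0,"jaw":80},
    {"travel":[0,0,0],"roll":0,"jaw":80},
    {"travel":[0,0,0],"roll":0,"jaw":80},
    {"travel":[0,0,0],"roll":0,"jaw":80},
    {"travel":[0,0,0],"roll":0,"jaw":80},
    {"travel":[0,0,-20],"roll":0,"jaw":80},
    {"travel":[0,0,-40],"roll":0,"jaw":80},
    {"travel":[0,0,-45],"roll":0,"jaw":80},
    {"travel":[0,0,-45],"roll":0,"jaw":87},
    {"travel":[11,-40,0],"roll":0,"jaw":87},
  ],
)

```text
clock: 17.95
tool_pos: [0.5295, 0.3306, 0.3415]
orientation: [179.9, 0.6, -152.0]
force: [1.7, -1.1, -0.3]
opening: 0.0859
gripper_force: 0.0
```

Call:
apply_moves(
  targets=[
    {"travel":[11,-40,0],"roll":0,"jaw":87},
    {"travel":[11,-40,0],"roll":0,"jaw":87},
    {"travel":[11,-40,0],"roll":0,"jaw":87},
    {"travel":[11,-40,0],"roll":0,"jaw":87},
    {"travel":[11,-40,0],"roll":0,"jaw":87},
    {"travel":[11,-40,0],"roll":0,"jaw":87},
    {"travel":[11,-40,0],"roll":0,"jaw":87},
    {"travel":[11,-40,0],"roll":0,"jaw":87},
    {"travel":[11,-40,0],"roll":0,"jaw":87},
    {"travel":[0,0,0],"roll":-8,"jaw":87},
  ],
)

```text
clock: 18.95
tool_pos: [0.6083, -0.0419, 0.3344]
orientation: [-180.0, -0.1, -144.4]
force: [-0.1, 1.3, 0.1]
opening: 0.0872
gripper_force: 0.0
```

Call:
apply_moves(
  targets=[
    {"travel":[0,0,0],"roll":-8,"jaw":87},
    {"travel":[0,0,0],"roll":-8,"jaw":87},
    {"travel":[0,0,0],"roll":-8,"jaw":87},
    {"travel":[0,0,0],"roll":-8,"jaw":87},
    {"travel":[0,0,0],"roll":-8,"jaw":87},
    {"travel":[0,0,0],"roll":-8,"jaw":87},
    {"travel":[0,0,0],"roll":-8,"jaw":87},
    {"travel":[0,0,0],"roll":-8,"jaw":87},
    {"travel":[0,0,0],"roll":-8,"jaw":87},
    {"travel":[0,0,0],"roll":-8,"jaw":87},
  ],
)

```text
clock: 19.95
tool_pos: [0.6079, -0.0377, 0.3347]
orientation: [180.0, 0.0, -63.9]
force: [0.4, 0.3, 0.3]
opening: 0.0869
gripper_force: 0.0
```

Call:
apply_moves(
  targets=[
    {"travel":[0,0,0],"roll":-7.4,"jaw":87},
    {"travel":[0,0,0],"roll":0,"jaw":87},
    {"travel":[0,0,0],"roll":0,"jaw":87},
  ],
)

```text
clock: 20.25
tool_pos: [0.6079, -0.0377, 0.3347]
orientation: [180.0, 0.0, -57.0]
force: [0.8, 0.6, 0.7]
opening: 0.0873
gripper_force: 0.0
```

Run:
```python
from h import *
o=ctrl.get_obs(); print(o['tool_pos'],o['orientation'])
im=snap('wrist','w6.png'); cv2.imwrite('pics/c3.png',cv2.resize(im[0:340,60:540,::-1],None,fx=1.66,fy=1.66,interpolation=2))
```

```text
[ 0.60794201 -0.03772484  0.33471733] [ 1.79995984e+02  1.37803453e-03 -5.70151626e+01]
```

View pics/c3.png

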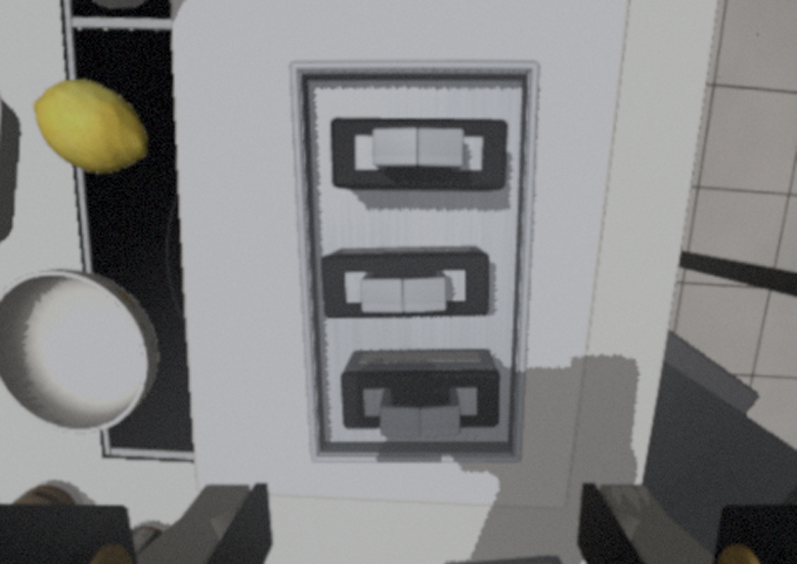

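Run:
```python
from h import *
np.set_printoptions(precision=4,suppress=True)
g=lambda *p:[(60+a/1.66,b/1.66) for a,b in p]
w=px2w('wrist',g((290,63),(540,63),(520,460),(314,460)),0.044,'w6.png'); C=w.mean(0)[:2]
ay=np.degrees(np.arctan2(*((w[3]+w[2]-w[0]-w[1])[[1,0]]))); print('tray',C,ay,[np.linalg.norm(w[i]-w[i-1]) for i in range(4)])
a=np.radians(ay-90); X=np.array([np.cos(a),np.sin(a)]);Y=np.array([-X[1],X[0]])
for n,h,c in (('r2',(418,147),[(332,120),(507,121),(505,190),(333,188)]),('r1',(404,294),[(323,252),(489,250),(488,315),(325,317)]),('r0',(420,418),[(344,372),(498,372),(497,427),(345,427)])):
    p=px2w('wrist',g(h),.131,'w6.png')[0,:2]; l=px2w('wrist',g(*c),.088,'w6.png'); q=l.mean(0)[:2]
    print(n,p,'handle',[(p-C)@X,(p-C)@Y],'lid',[(q-C)@X,(q-C)@Y],[np.linalg.norm(l[i]-l[i-1]).round(3) for i in range(4)])
```

```text
tray [ 0.6315 -0.0644] 123.06917386015881 [np.float64(0.26563146095658574), np.float64(0.15510603333053083), np.float64(0.2654310680538111), np.float64(0.1521603202757098)]
r2 [ 0.6706 -0.1292] handle [np.float64(-0.0025309697503399595), np.float64(-0.07566850920410823)] lid [np.float64(-0.0028239653543470976), np.float64(-0.07498038504882137)] [np.float64(0.037), np.float64(0.099), np.float64(0.038), np.float64(0.1)]
r1 [ 0.6365 -0.0623] handle [np.float64(0.005353862920879812), np.float64(-0.0009384810537488394)] lid [np.float64(0.005384373423890826), np.float64(-0.001234870742453213)] [np.float64(0.039), np.float64(0.099), np.float64(0.039), np.float64(0.1)]
r0 [ 0.5907 -0.0074] handle [np.float64(-0.0030536429301899516), np.float64(0.06997778724140523)] lid [np.float64(-0.0033875087390817797), np.float64(0.07250778135163026)] [np.float64(0.037), np.float64(0.097), np.float64(0.037), np.float64(0.099)]
```

The tray view shows rows 2, 1 and 0 at crop (418,147), (404,294) and (420,418), i.e. tray y ≈ -75, -1 and +71 mm. I'll grip row_1 and drag it about 65 mm towards row_0, pushing row_0 along.

Call:
apply_moves(
  targets=[
    {"travel":[36,-10.6,0],"roll":0,"jaw":87},
    {"travel":[0,0,45],"roll":0,"jaw":87},
    {"travel":[0,0,45],"roll":0,"jaw":87},
    {"travel":[0,0,45],"roll":0,"jaw":87},
    {"travel":[0,0,40],"roll":0,"jaw":87},
    {"travel":[0,0,28],"roll":0,"jaw":87},
    {"travel":[0,0,15],"roll":0,"jaw":60},
    {"travel":[0,0,0],"roll":0,"jaw":40},
    {"travel":[0,0,0],"roll":0,"jaw":40},
    {"travel":[0,0,0],"roll":0,"jaw":40},
  ],
)

```text
clock: 21.3
tool_pos: [0.6369, -0.0622, 0.1173]
orientation: [-180.0, -0.0, -56.9]
force: [-0.7, -0.6, 4.5]
opening: 0.0606
gripper_force: 2.7
```

Call:
apply_moves(
  targets=[
    {"travel":[0,0,0],"roll":0,"jaw":40},
    {"travel":[0,0,0],"roll":0,"jaw":40},
    {"travel":[0,0,0],"roll":0,"jaw":40},
    {"travel":[0,0,0],"roll":0,"jaw":40},
    {"travel":[0,0,0],"roll":0,"jaw":40},
  ],
)

```text
clock: 21.8
tool_pos: [0.6374, -0.062, 0.1174]
orientation: [-179.9, -0.1, -56.8]
force: [1.1, -0.3, 5.5]
opening: 0.0458
gripper_force: 30.8
```

Call:
apply_moves(
  targets=[
    {"travel":[-4,0,0],"roll":0,"jaw":40},
    {"travel":[-8,0,0],"roll":0,"jaw":40},
    {"travel":[-8,0,0],"roll":0,"jaw":40},
    {"travel":[-8,0,0],"roll":0,"jaw":40},
    {"travel":[-7,0,0],"roll":0,"jaw":40},
    {"travel":[-6,0,0],"roll":0,"jaw":40},
    {"travel":[-6,0,0],"roll":0,"jaw":40},
    {"travel":[-6,0,0],"roll":0,"jaw":40},
    {"travel":[-6,0,0],"roll":0,"jaw":40},
    {"travel":[-6,0,0],"roll":0,"jaw":40},
  ],
)

```text
clock: 22.8
tool_pos: [0.6022, -0.008, 0.1178]
orientation: [-179.9, -0.1, -56.8]
force: [4.1, -5.7, 2.9]
opening: 0.0458
gripper_force: 36.9
```

Call:
apply_moves(
  targets=[
    {"travel":[0,0,0],"roll":0,"jaw":40},
    {"travel":[0,0,0],"roll":0,"jaw":87},
    {"travel":[0,0,0],"roll":0,"jaw":87},
    {"travel":[0,0,0],"roll":0,"jaw":87},
    {"travel":[0,0,0],"roll":0,"jaw":87},
    {"travel":[0,0,-20],"roll":0,"jaw":87},
    {"travel":[0,0,-45],"roll":0,"jaw":87},
    {"travel":[0,0,-45],"roll":0,"jaw":87},
    {"travel":[0,0,-45],"roll":0,"jaw":87},
    {"travel":[0,0,-45],"roll":0,"jaw":87},
  ],
)

```text
clock: 23.8
tool_pos: [0.5999, -0.0073, 0.3177]
orientation: [179.9, 0.1, -56.8]
force: [1.3, -0.2, -0.7]
opening: 0.0869
gripper_force: 0.0
```

Run:
```python
from h import *
o=ctrl.get_obs(); print(o['tool_pos'],o['orientation'])
snap('wrist','w7.png')
C=np.array([.6315,-.0644]);a=np.radians(33.07);X=np.array([np.cos(a),np.sin(a)]);Y=np.array([-X[1],X[0]])
for y in (.018,-.029): print(C+X*.0+Y*y)
go((*(C+.02*Y),.33),-152.2); go((.5187,.3674,.33),-152.2)
```

```text
[ 0.59990793 -0.00733766  0.31766646] [ 1.79924151e+02  8.35016327e-02 -5.68304414e+01]
[ 0.62167806 -0.04931592]
[ 0.64732423 -0.08870213]
roll 95.4 before [43.1  7.  -3.6] after [  2.9 -43.5  -3.6]
roll 95.4 before [-360.  -135.1   -3.6] after [-100.5  371.1   -3.6]
```

```bash
cat >> h.py <<'E'
def rowprofile(f,xs=(-.036,.036)):
    im=cv2.imread('pics/'+f); C=np.array([.6315,-.0644]);a=np.radians(33.07);X=np.array([np.cos(a),np.sin(a)]);Y=np.array([-X[1],X[0]])
    ys=np.arange(-.135,.136,.001)
    for x in xs:
        P=[[*(C+X*x+Y*y),.088] for y in ys]; p=w2px('wrist',P,f)
        v=cv2.remap(im.max(2),p[:,0].astype(np.float32).reshape(1,-1),p[:,1].astype(np.float32).reshape(1,-1),1)[0]
        d=np.r_[0,(v<50).astype(int),0]; s=np.flatnonzero(np.diff(d)); print(x,[(round(ys[i]*1e3),round(ys[j-1]*1e3)) for i,j in zip(s[::2],s[1::2]) if j-i>4])
E
python3 - <<'E'
from h import *
rowprofile('w6.png'); rowprofile('w7.png')
E
```

```text
-0.036 [(57, 61), (84, 89)]
0.036 []
-0.036 [(-135, -122), (80, 91)]
0.036 [(-135, -121), (76, 99), (101, 108)]
```

Run:
```python
from h import *
im=cv2.imread('pics/w7.png').max(2); C=np.array([.6315,-.0644]);a=np.radians(33.07);X=np.array([np.cos(a),np.sin(a)]);Y=np.array([-X[1],X[0]])
for x in (-.036,.036,.043):
    ys=np.arange(-.125,.13,.005); p=w2px('wrist',[[*(C+X*x+Y*y),.088] for y in ys],'w7.png').round().astype(int)
    print(x,[(round(y*1e3),int(im[v,u])) if 0<=v<480 else None for y,(u,v) in zip(ys,p)])
```

```text
-0.036 [None, (-120, 144), (-115, 61), (-110, 92), (-105, 170), (-100, 171), (-95, 70), (-90, 54), (-85, 163), (-80, 169), (-75, 169), (-70, 167), (-65, 55), (-60, 48), (-55, 61), (-50, 112), (-45, 115), (-40, 161), (-35, 176), (-30, 176), (-25, 176), (-20, 176), (-15, 175), (-10, 176), (-5, 175), (0, 176), (5, 173), (10, 173), (15, 171), (20, 169), (25, 169), (30, 171), (35, 99), (40, 80), (45, 56), (50, 62), (55, 55), (60, 55), (65, 54), (70, 55), (75, 51), (80, 50), (85, 43), (90, 38), (95, 95), (100, 104), (105, 106), (110, 97), (115, 49), (120, 78), (125, 120)]
0.036 [None, (-120, 152), (-115, 59), (-110, 99), (-105, 176), (-100, 176), (-95, 39), (-90, 51), (-85, 56), (-80, 56), (-75, 57), (-70, 54), (-65, 53), (-60, 37), (-55, 54), (-50, 123), (-45, 177), (-40, 176), (-35, 176), (-30, 176), (-25, 178), (-20, 174), (-15, 176), (-10, 175), (-5, 176), (0, 174), (5, 172), (10, 171), (15, 169), (20, 171), (25, 169), (30, 169), (35, 123), (40, 86), (45, 57), (50, 59), (55, 148), (60, 167), (65, 167), (70, 162), (75, 69), (80, 47), (85, 48), (90, 49), (95, 48), (100, 51), (105, 48), (110, 44), (115, 51), (120, 114), (125, 176)]
0.043 [None, (-120, 152), (-115, 50), (-110, 100), (-105, 178), (-100, 176), (-95, 46), (-90, 52), (-85, 53), (-80, 49), (-75, 51), (-70, 51), (-65, 52), (-60, 39), (-55, 120), (-50, 177), (-45, 176), (-40, 177), (-35, 177), (-30, 177), (-25, 176), (-20, 175), (-15, 177), (-10, 177), (-5, 176), (0, 174), (5, 173), (10, 175), (15, 173), (20, 174), (25, 173), (30, 171), (35, 124), (40, 89), (45, 56), (50, 61), (55, 94), (60, 101), (65, 91), (70, 83), (75, 61), (80, 52), (85, 48), (90, 48), (95, 49), (100, 48), (105, 48), (110, 47), (115, 54), (120, 114), (125, 173)]
```

Row_1 and row_0 lids now span about +43 to +120 mm and row_2 spans -95 to -57 mm, leaving 100 mm free. I'll fetch caddy_small.

Call:
apply_moves(
  targets=[
    {"travel":[0,0,-6],"roll":8,"jaw":87},
    {"travel":[0,0,-6],"roll":8,"jaw":87},
    {"travel":[0,0,0],"roll":8,"jaw":87},
    {"travel":[0,0,0],"roll":8,"jaw":87},
    {"travel":[0,0,0],"roll":8,"jaw":87},
    {"travel":[0,0,0],"roll":8,"jaw":87},
    {"travel":[0,0,0],"roll":8,"jaw":87},
    {"travel":[0,0,0],"roll":8,"jaw":87},
    {"travel":[0,0,0],"roll":8,"jaw":87},
    {"travel":[0,0,0],"roll":8,"jaw":87},
  ],
)

```text
clock: 24.85
tool_pos: [0.6003, -0.0073, 0.3274]
orientation: [179.9, -0.1, -137.2]
force: [0.9, 0.3, 0.1]
opening: 0.0869
gripper_force: 0.0
```

Call:
apply_moves(
  targets=[
    {"travel":[0,0,0],"roll":8,"jaw":87},
    {"travel":[0,0,0],"roll":7.4,"jaw":87},
    {"travel":[-10,37,0],"roll":0,"jaw":87},
    {"travel":[-10,37,0],"roll":0,"jaw":87},
    {"travel":[-10,37,0],"roll":0,"jaw":87},
    {"travel":[-10,37,0],"roll":0,"jaw":87},
    {"travel":[-10,37,0],"roll":0,"jaw":87},
    {"travel":[-10,37,0],"roll":0,"jaw":87},
    {"travel":[-10,37,0],"roll":0,"jaw":87},
    {"travel":[-10,37,0],"roll":0,"jaw":87},
  ],
)

```text
clock: 25.85
tool_pos: [0.5323, 0.293, 0.3276]
orientation: [180.0, -0.1, -152.2]
force: [0.6, 0.1, 0.5]
opening: 0.0871
gripper_force: 0.0
```

Call:
apply_moves(
  targets=[
    {"travel":[-10,37,0],"roll":0,"jaw":87},
    {"travel":[-10,37,0],"roll":0,"jaw":87},
    {"travel":[0,0,0],"roll":0,"jaw":87},
    {"travel":[0,0,0],"roll":0,"jaw":87},
    {"travel":[0,0,0],"roll":0,"jaw":87},
  ],
)

```text
clock: 26.35
tool_pos: [0.5166, 0.3658, 0.328]
orientation: [-180.0, -0.1, -152.2]
force: [0.7, -0.2, 0.4]
opening: 0.0869
gripper_force: 0.0
```

Run:
```python
from h import *
go((.5187,.3674,.1837),-152.2)
```

```text
roll -0.0 before [ -2.7   0.4 144.3] after [ -2.7   0.4 144.3]
```

Call:
apply_moves(
  targets=[
    {"travel":[-2.7,0.4,40],"roll":0,"jaw":87},
    {"travel":[0,0,40],"roll":0,"jaw":87},
    {"travel":[0,0,40],"roll":0,"jaw":87},
    {"travel":[0,0,24],"roll":0,"jaw":87},
    {"travel":[0,0,0],"roll":0,"jaw":40},
    {"travel":[0,0,0],"roll":0,"jaw":40},
    {"travel":[0,0,0],"roll":0,"jaw":40},
    {"travel":[0,0,0],"roll":0,"jaw":40},
    {"travel":[0,0,0],"roll":0,"jaw":40},
    {"travel":[0,0,0],"roll":0,"jaw":40},
  ],
)

```text
clock: 27.35
tool_pos: [0.5193, 0.368, 0.1855]
orientation: [180.0, 0.1, -152.2]
force: [0.4, -0.7, 0.6]
opening: 0.0464
gripper_force: 29.9
```

Call:
apply_moves(
  targets=[
    {"travel":[0,0,0],"roll":0,"jaw":40},
    {"travel":[0,0,0],"roll":0,"jaw":40},
    {"travel":[0,0,-8],"roll":0,"jaw":40},
    {"travel":[0,0,-12],"roll":0,"jaw":40},
    {"travel":[0,0,-10],"roll":0,"jaw":40},
    {"travel":[0,0,0],"roll":0,"jaw":40},
    {"travel":[0,0,0],"roll":0,"jaw":40},
  ],
)

```text
clock: 28.05
tool_pos: [0.519, 0.368, 0.2151]
orientation: [180.0, 0.0, -152.2]
force: [0.2, -0.3, -3.4]
opening: 0.0462
gripper_force: 29.9
```

Call:
apply_moves(
  targets=[
    {"travel":[8,0,0],"roll":0,"jaw":40},
    {"travel":[15,0,0],"roll":0,"jaw":40},
    {"travel":[15,0,0],"roll":0,"jaw":40},
    {"travel":[20,0,0],"roll":0,"jaw":40},
    {"travel":[22,0,0],"roll":0,"jaw":40},
    {"travel":[15,0,-15],"roll":0,"jaw":40},
    {"travel":[0,0,-25],"roll":0,"jaw":40},
    {"travel":[0,0,-25],"roll":0,"jaw":40},
    {"travel":[0,0,0],"roll":-7,"jaw":40},
    {"travel":[0,0,0],"roll":-8,"jaw":40},
  ],
)

```text
clock: 29.05
tool_pos: [0.4345, 0.3234, 0.2802]
orientation: [180.0, 0.1, -136.9]
force: [-0.2, 0.6, -3.2]
opening: 0.0458
gripper_force: 29.9
```

Call:
apply_moves(
  targets=[
    {"travel":[0,0,0],"roll":-8,"jaw":40},
    {"travel":[0,0,0],"roll":-8,"jaw":40},
    {"travel":[0,0,0],"roll":-8,"jaw":40},
    {"travel":[0,0,0],"roll":-8,"jaw":40},
    {"travel":[0,0,0],"roll":-8,"jaw":40},
    {"travel":[0,0,0],"roll":-8,"jaw":40},
    {"travel":[0,0,0],"roll":-8,"jaw":40},
    {"travel":[0,0,0],"roll":-8,"jaw":40},
    {"travel":[0,0,0],"roll":-8,"jaw":40},
    {"travel":[0,0,0],"roll":-8,"jaw":40},
  ],
)

```text
clock: 30.05
tool_pos: [0.4343, 0.323, 0.2791]
orientation: [179.9, -0.0, -56.9]
force: [-0.6, 0.2, -2.9]
opening: 0.0452
gripper_force: 29.9
```

Call:
apply_moves(
  targets=[
    {"travel":[0,0,0],"roll":0,"jaw":40},
    {"travel":[0,0,0],"roll":0,"jaw":40},
  ],
)

```text
clock: 30.25
tool_pos: [0.4346, 0.3232, 0.2794]
orientation: [180.0, -0.0, -57.4]
force: [0.4, -0.1, -3.4]
opening: 0.0462
gripper_force: 30.0
```

Run:
```python
from h import *
o=ctrl.get_obs(); print(o['tool_pos'],o['orientation'],o['force'],o['opening'])
go((.6228,-.0510,.25),-56.93)
```

```text
[0.43461698 0.32323892 0.27938138] [ 1.79961192e+02 -5.44152989e-03 -5.74366716e+01] [ 0.44488935 -0.09285822 -3.36691794] 0.04616856625949795
roll -0.5 before [416.7  42.8  29.4] after [416.3  46.5  29.4]
```

Call:
apply_moves(
  targets=[
    {"travel":[0,0,0],"roll":-0.5,"jaw":40},
    {"travel":[15,2,0],"roll":0,"jaw":40},
    {"travel":[30,3.3,0],"roll":0,"jaw":40},
    {"travel":[36,4,0],"roll":0,"jaw":40},
    {"travel":[36,4,0],"roll":0,"jaw":40},
    {"travel":[36,4,0],"roll":0,"jaw":40},
    {"travel":[36,4,0],"roll":0,"jaw":40},
    {"travel":[36,4,0],"roll":0,"jaw":40},
    {"travel":[36,4,0],"roll":0,"jaw":40},
    {"travel":[36,4,0],"roll":0,"jaw":40},
  ],
)

```text
clock: 31.25
tool_pos: [0.5707, 0.055, 0.2798]
orientation: [-180.0, -0.0, -56.8]
force: [1.1, 1.3, -3.7]
opening: 0.0459
gripper_force: 30.0
```

Call:
apply_moves(
  targets=[
    {"travel":[36,4,0],"roll":0,"jaw":40},
    {"travel":[36,4,0],"roll":0,"jaw":40},
    {"travel":[30,3,0],"roll":0,"jaw":40},
    {"travel":[17,2,0],"roll":0,"jaw":40},
    {"travel":[0,0,0],"roll":0,"jaw":40},
    {"travel":[0,0,0],"roll":0,"jaw":40},
    {"travel":[0,0,0],"roll":0,"jaw":40},
  ],
)

```text
clock: 31.95
tool_pos: [0.6244, -0.0489, 0.2798]
orientation: [-180.0, 0.0, -56.7]
force: [-0.2, 0.4, -2.1]
opening: 0.0457
gripper_force: 30.0
```

Run:
```python
from h import *
o=ctrl.get_obs(); print(o['tool_pos'],o['orientation'],o['force'])
snap('wrist','w8.png')
go((.6228,-.0510,.13),-56.93)
```

```text
[ 0.62438628 -0.04892334  0.27978376] [-1.79995217e+02  1.27361093e-02 -5.66869189e+01] [-0.21299481  0.42189989 -2.0679534 ]
roll 0.3 before [  1.    2.6 149.9] after [  1.    2.6 149.9]
```

Call:
apply_moves(
  targets=[
    {"travel":[1,2.5,40],"roll":0.3,"jaw":40},
    {"travel":[0,0,40],"roll":0,"jaw":40},
    {"travel":[0,0,35],"roll":0,"jaw":40},
    {"travel":[0,0,25],"roll":0,"jaw":40},
    {"travel":[0,0,10],"roll":0,"jaw":40},
    {"travel":[0,0,0],"roll":0,"jaw":40},
  ],
)

```text
clock: 32.6
tool_pos: [0.6225, -0.0512, 0.1288]
orientation: [179.9, 0.0, -56.9]
force: [1.0, -0.5, -2.9]
opening: 0.0456
gripper_force: 30.0
```

Call:
apply_moves(
  targets=[
    {"travel":[0,0,4],"roll":0,"jaw":40},
    {"travel":[0,0,3],"roll":0,"jaw":40},
    {"travel":[0,0,0],"roll":0,"jaw":40},
  ],
)

```text
clock: 32.9
tool_pos: [0.6251, -0.0514, 0.1252]
orientation: [-179.8, -0.1, -57.0]
force: [-0.3, 1.2, 3.0]
opening: 0.0459
gripper_force: 30.0
```

Call:
apply_moves(
  targets=[
    {"travel":[0,0,3],"roll":0,"jaw":40},
    {"travel":[0,0,0],"roll":0,"jaw":40},
  ],
)

```text
clock: 33.1
tool_pos: [0.6258, -0.0518, 0.1249]
orientation: [-179.7, -0.3, -56.9]
force: [-4.7, 1.6, 20.6]
opening: 0.0462
gripper_force: 30.0
```

Call:
apply_moves(
  targets=[
    {"travel":[0,0,-3],"roll":0,"jaw":40},
    {"travel":[0,0,0],"roll":0,"jaw":87},
    {"travel":[0,0,0],"roll":0,"jaw":87},
    {"travel":[0,0,0],"roll":0,"jaw":87},
    {"travel":[0,0,0],"roll":0,"jaw":87},
    {"travel":[0,0,0],"roll":0,"jaw":87},
    {"travel":[0,0,0],"roll":0,"jaw":87},
    {"travel":[0,0,-30],"roll":0,"jaw":87},
    {"travel":[0,0,-45],"roll":0,"jaw":87},
    {"travel":[0,0,-45],"roll":0,"jaw":87},
  ],
)

```text
clock: 34.1
tool_pos: [0.6228, -0.0519, 0.2435]
orientation: [179.9, 0.0, -57.0]
force: [2.2, 0.7, 0.4]
opening: 0.0871
gripper_force: 0.0
```

Call:
apply_moves(
  targets=[
    {"travel":[-20,0,-45],"roll":0,"jaw":87},
    {"travel":[-20,0,-40],"roll":0,"jaw":87},
    {"travel":[0,0,0],"roll":0,"jaw":87},
    {"travel":[0,0,0],"roll":0,"jaw":87},
  ],
)

```text
clock: 34.5
tool_pos: [0.6015, -0.0176, 0.3292]
orientation: [-179.8, -0.0, -56.9]
force: [-0.0, -0.0, -0.5]
opening: 0.087
gripper_force: 0.0
```

Run:
```python
from h import *
o=ctrl.get_obs(); print(o['tool_pos'],o['orientation'])
im=snap('wrist','w9.png'); a=cv2.resize(im[0:300,90:490],None,fx=1.4,fy=1.4,interpolation=2)
b=snap('scene','s3.png')[230:370,350:500]; b=cv2.resize(b,(240,224),interpolation=2); b=np.vstack([b,np.zeros((420-224,240,3),np.uint8)])
cv2.imwrite('pics/c4.png',np.hstack([a,b])[:,:,::-1])
```

```text
[ 0.60152355 -0.01757567  0.32918535] [-1.79834021e+02 -3.59299198e-02 -5.69488966e+01]
```

View pics/c4.png

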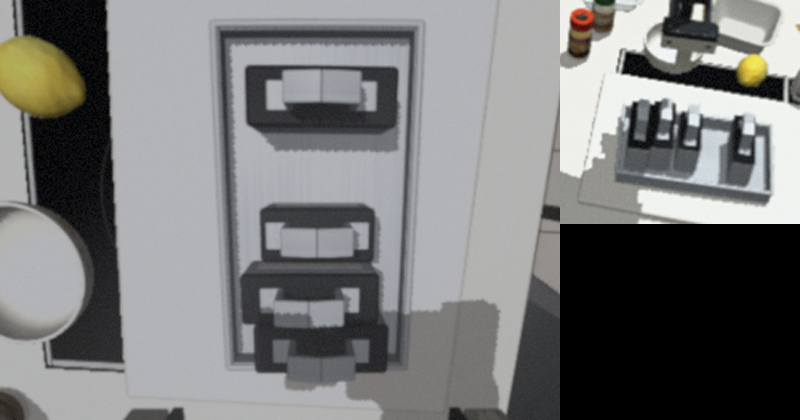

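The small caddy stands flat and upright in the tray at crop (317,242). Row_2 is at (320,97), with the gap for the medium between them.

Run:
```python
from h import *
np.set_printoptions(precision=4,suppress=True)
g=lambda *p:[(90+a/1.4,b/1.4) for a,b in p]
C=np.array([.6315,-.0644]);a=np.radians(33.07);X=np.array([np.cos(a),np.sin(a)]);Y=np.array([-X[1],X[0]])
for n,z,p in (('small lid',.094,[(262,222),(373,222),(373,262),(262,262)]),('r2 lid',.094,[(247,67),(398,67),(396,127),(247,127)]),('small handle',.137,[(318,240)]),('wall inner top',.05,[(320,38)])):
    w=px2w('wrist',g(*p),z,'w9.png')[:,:2]-C; print(n,np.c_[w@X,w@Y])
go((.4318,.114,.33),-52.4); go((.4318,.114,.1015),-52.4)
```

```text
small lid [[ 0.0379  0.0057]
 [-0.0388  0.0057]
 [-0.0397  0.0334]
 [ 0.0387  0.0335]]
r2 lid [[ 0.0449 -0.093 ]
 [-0.0522 -0.093 ]
 [-0.0523 -0.0563]
 [ 0.0461 -0.0563]]
small handle [[-0.0008  0.0129]]
wall inner top [[-0.0022 -0.1197]]
roll -4.6 before [-203.    69.9   -3.3] after [-207.9   53.4   -3.3]
roll -4.6 before [-203.    69.9  225.2] after [-207.9   53.4  225.2]
```

Call:
apply_moves(
  targets=[
    {"travel":[-20,7,0],"roll":0,"jaw":87},
    {"travel":[-40,14,0],"roll":0,"jaw":87},
    {"travel":[-40,14,0],"roll":0,"jaw":87},
    {"travel":[-40,14,0],"roll":0,"jaw":87},
    {"travel":[-40,14,0],"roll":0,"jaw":87},
    {"travel":[-23,7,0],"roll":0,"jaw":87},
    {"travel":[0,0,35],"roll":-4.6,"jaw":87},
    {"travel":[0,0,45],"roll":0,"jaw":87},
    {"travel":[0,0,0],"roll":0,"jaw":87},
    {"travel":[0,0,0],"roll":0,"jaw":87},
  ],
)

```text
clock: 35.6
tool_pos: [0.4323, 0.1133, 0.2476]
orientation: [179.8, -0.1, -52.4]
force: [1.4, 0.6, 0.6]
opening: 0.0871
gripper_force: 0.0
```

```bash
cat >> h.py <<'E'
def lid(f,guess,z=.074,thr=60):
    g=cv2.cvtColor(cv2.imread('pics/'+f),cv2.COLOR_BGR2GRAY); p=w2px('wrist',[*guess,z],f)[0]; print('expected px',p.round())
    m=(g<thr).astype(np.uint8); m[290:]=0
    n,L,S,Cn=cv2.connectedComponentsWithStats(m)
    for i in np.argsort(-S[1:,4])[:4]+1:
        r=cv2.minAreaRect(np.argwhere(L==i)[:,::-1].astype(np.float32)); b=cv2.boxPoints(r)
        w=px2w('wrist',b,z,f); e=[w[1]-w[0],w[2]-w[1]]; l=max(e,key=np.linalg.norm)
        print(S[i,4],Cn[i].round(),'ctr',w.mean(0).round(4),'size',[round(float(np.linalg.norm(k)),4) for k in e],'ang',np.degrees(np.arctan2(l[1],l[0])).round(1))
E
python3 - <<'E'
from h import *
o=ctrl.get_obs(); print(o['tool_pos'],o['orientation'])
snap('wrist','w10.png'); lid('w10.png',(.4318,.114)); lid('w10.png',(.4318,.114),thr=45)
go((.4318,.114,.1015),-52.4)
E
```

```text
[0.43225457 0.11333147 0.24764677] [ 1.79820874e+02 -5.69295656e-02 -5.24221585e+01]
expected px [314. 226.]
17645 [501. 228.] ctr [0.2833 0.0203 0.074 ] size [0.1059, 0.1721] ang -157.2
6373 [235.  24.] ctr [0.5747 0.0292 0.074 ] size [0.1121, 0.0348] ang -143.3
3666 [29. 34.] ctr [0.6995 0.1273 0.074 ] size [0.0463, 0.0494] ang 118.6
3541 [560.  68.] ctr [ 0.375  -0.1063  0.074 ] size [0.1462, 0.0722] ang -137.9
expected px [314. 226.]
7715 [536. 244.] ctr [0.2782 0.0119 0.074 ] size [0.1381, 0.0897] ang -93.4
5185 [230.  21.] ctr [0.5753 0.0284 0.074 ] size [0.0332, 0.1107] ang -143.3
3622 [29. 34.] ctr [0.7    0.1272 0.074 ] size [0.0455, 0.0487] ang 118.6
3226 [558.  68.] ctr [ 0.3747 -0.1065  0.074 ] size [0.1454, 0.0721] ang -137.9
roll -0.0 before [ -0.9   1.  147.4] after [ -0.9   1.  147.4]
```

View pics/w10.png

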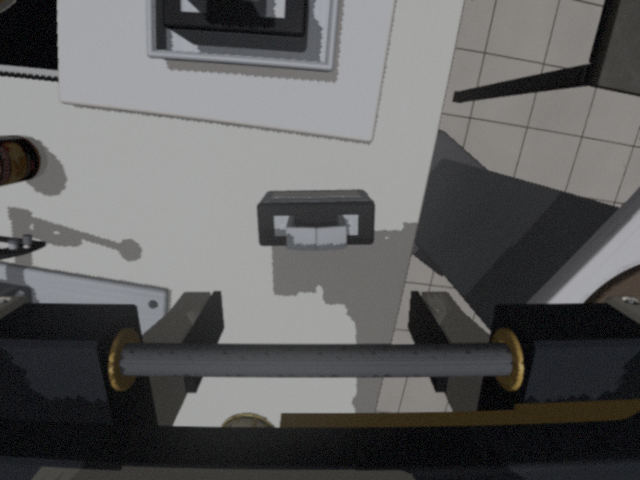

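B's lid spans (258,206) to (374,243), with the handle at (317,236), so it has barely moved. I'll compute its pose.

Run:
```python
from h import *
np.set_printoptions(precision=4,suppress=True)
w=px2w('wrist',[(258,206),(374,201),(374,243),(259,246)],.074,'w10.png'); print(w.mean(0),np.linalg.norm(w[1]-w[0]),np.linalg.norm(w[2]-w[1]),np.degrees(np.arctan2(*(w[0]+w[3]-w[1]-w[2])[[1,0]])))
h=px2w('wrist',[(317,236)],.117,'w10.png')[0]; print(h)
c=(w.mean(0)+h)[:2]/2; go((*c,.1015),-51.5)
```

```text
[0.4314 0.1121 0.074 ] 0.09711693489591683 0.036841963582351596 39.568817505702384
[0.4325 0.11   0.117 ]
roll -0.9 before [  1.6   2.7 147.4] after [  1.5   2.7 147.4]
```

Call:
apply_moves(
  targets=[
    {"travel":[1.6,2.7,40],"roll":-1.1,"jaw":87},
    {"travel":[0,0,40],"roll":0,"jaw":87},
    {"travel":[0,0,40],"roll":0,"jaw":87},
    {"travel":[0,0,26],"roll":0,"jaw":70},
    {"travel":[0,0,0],"roll":0,"jaw":40},
    {"travel":[0,0,0],"roll":0,"jaw":40},
    {"travel":[0,0,0],"roll":0,"jaw":40},
    {"travel":[0,0,0],"roll":0,"jaw":40},
    {"travel":[0,0,0],"roll":0,"jaw":40},
    {"travel":[0,0,0],"roll":0,"jaw":40},
  ],
)

```text
clock: 36.65
tool_pos: [0.4319, 0.1117, 0.103]
orientation: [-179.9, -0.0, -51.3]
force: [-1.1, 1.9, 7.8]
opening: 0.0457
gripper_force: 30.0
```

Call:
apply_moves(
  targets=[
    {"travel":[0,0,0],"roll":0,"jaw":40},
    {"travel":[0,0,0],"roll":0,"jaw":40},
  ],
)

```text
clock: 36.85
tool_pos: [0.4319, 0.1117, 0.103]
orientation: [-179.9, -0.0, -51.3]
force: [0.7, 0.9, 7.5]
opening: 0.0457
gripper_force: 30.0
```

Call:
apply_moves(
  targets=[
    {"travel":[0,0,-10],"roll":0,"jaw":40},
    {"travel":[0,0,-25],"roll":0,"jaw":40},
    {"travel":[0,0,-30],"roll":0,"jaw":40},
    {"travel":[0,0,-30],"roll":0,"jaw":40},
    {"travel":[0,0,-30],"roll":7,"jaw":40},
    {"travel":[0,0,-24],"roll":7,"jaw":40},
    {"travel":[0,0,0],"roll":7,"jaw":40},
    {"travel":[0,0,0],"roll":7,"jaw":40},
    {"travel":[0,0,0],"roll":7,"jaw":40},
    {"travel":[0,0,0],"roll":7,"jaw":40},
  ],
)

```text
clock: 37.85
tool_pos: [0.4301, 0.1106, 0.2508]
orientation: [179.9, -0.0, -93.6]
force: [0.5, -0.7, -3.4]
opening: 0.0461
gripper_force: 30.0
```

Call:
apply_moves(
  targets=[
    {"travel":[0,0,0],"roll":7,"jaw":40},
    {"travel":[0,0,0],"roll":7,"jaw":40},
    {"travel":[0,0,0],"roll":7,"jaw":40},
    {"travel":[0,0,0],"roll":7,"jaw":40},
    {"travel":[0,0,0],"roll":7,"jaw":40},
    {"travel":[0,0,0],"roll":7,"jaw":40},
    {"travel":[0,0,0],"roll":7,"jaw":40},
    {"travel":[0,0,0],"roll":7,"jaw":40},
    {"travel":[0,0,0],"roll":2.9,"jaw":40},
    {"travel":[0,0,0],"roll":0,"jaw":40},
  ],
)

```text
clock: 38.85
tool_pos: [0.4303, 0.1107, 0.2507]
orientation: [180.0, -0.1, -152.2]
force: [1.3, -0.6, -4.2]
opening: 0.0456
gripper_force: 30.0
```

Run:
```python
from h import *
o=ctrl.get_obs(); print(o['tool_pos'],o['orientation'],o['force'],o['opening'])
x=np.array([np.cos(np.radians(27.8)),np.sin(np.radians(27.8))]);O=np.array([.519,.3675])
go((*(O-.085*x),.2515),-152.2); go((*O,.2115),-152.2)
```

```text
[0.43025318 0.11068254 0.25071054] [ 1.79980092e+02 -5.71147887e-02 -1.52247474e+02] [ 1.31375791 -0.58881711 -4.21535756] 0.045608646135384005
roll -0.0 before [-113.1  185.9   -0.8] after [-113.3  185.8   -0.8]
roll -0.0 before [-198.1  185.9   39.2] after [-198.3  185.8   39.2]
```

Call:
apply_moves(
  targets=[
    {"travel":[-10,17,0],"roll":0,"jaw":40},
    {"travel":[-18,30,0],"roll":0,"jaw":40},
    {"travel":[-19,31,0],"roll":0,"jaw":40},
    {"travel":[-19,31,0],"roll":0,"jaw":40},
    {"travel":[-19,31,0],"roll":0,"jaw":40},
    {"travel":[-18,29,0],"roll":0,"jaw":40},
    {"travel":[-10,17,0],"roll":0,"jaw":40},
    {"travel":[0,0,20],"roll":0,"jaw":40},
    {"travel":[0,0,18],"roll":0,"jaw":40},
    {"travel":[0,0,0],"roll":0,"jaw":40},
  ],
)

```text
clock: 39.85
tool_pos: [0.4427, 0.3268, 0.2101]
orientation: [-179.9, -0.3, -152.2]
force: [-0.2, -0.7, -3.8]
opening: 0.0458
gripper_force: 30.0
```

Call:
apply_moves(
  targets=[
    {"travel":[0,0,0],"roll":0,"jaw":40},
    {"travel":[0,0,0],"roll":0,"jaw":40},
    {"travel":[0,0,0],"roll":0,"jaw":40},
  ],
)

```text
clock: 40.15
tool_pos: [0.4446, 0.3285, 0.2139]
orientation: [180.0, 0.1, -152.2]
force: [-0.5, -0.7, -4.9]
opening: 0.0459
gripper_force: 30.0
```

Run:
```python
from h import *
o=ctrl.get_obs(); print(o['tool_pos'],o['orientation'],o['force'],o['opening'])
go((.519,.3675,.213),-152.2)
```

```text
[0.44460821 0.32845973 0.21393179] [ 1.79960467e+02  9.88978867e-02 -1.52194824e+02] [-0.52278911 -0.72158719 -4.92923533] 0.045936974784406386
roll 0.0 before [-84.   -0.2   0.9] after [-84.   -0.2   0.9]
```

Call:
apply_moves(
  targets=[
    {"travel":[-10,0,0],"roll":0,"jaw":40},
    {"travel":[-15,0,0],"roll":0,"jaw":40},
    {"travel":[-15,0,0],"roll":0,"jaw":40},
    {"travel":[-15,0,0],"roll":0,"jaw":40},
    {"travel":[-15,0,0],"roll":0,"jaw":40},
    {"travel":[-10,0,0],"roll":0,"jaw":40},
    {"travel":[-4,0,0],"roll":0,"jaw":40},
    {"travel":[0,0,0],"roll":0,"jaw":40},
    {"travel":[0,0,0],"roll":0,"jaw":40},
    {"travel":[0,0,0],"roll":0,"jaw":40},
  ],
)

```text
clock: 41.15
tool_pos: [0.5181, 0.3672, 0.2129]
orientation: [180.0, 0.0, -152.2]
force: [1.4, -0.1, -3.5]
opening: 0.0458
gripper_force: 30.0
```

Run:
```python
from h import *
o=ctrl.get_obs(); print(o['tool_pos'],o['orientation'],o['force'],o['opening'])
go((.519,.3675,.1775),-152.2)
```

```text
[0.5180979  0.36721358 0.21293954] [ 1.79991357e+02  2.49310103e-03 -1.52192345e+02] [ 1.36682111 -0.12744768 -3.52526686] 0.04576695227389754
roll 0.0 before [-0.9 -0.2 35.4] after [-0.9 -0.2 35.4]
```

Call:
apply_moves(
  targets=[
    {"travel":[-1,0,8],"roll":0,"jaw":40},
    {"travel":[0,0,8],"roll":0,"jaw":40},
    {"travel":[0,0,7],"roll":0,"jaw":40},
    {"travel":[0,0,6],"roll":0,"jaw":40},
    {"travel":[0,0,5],"roll":0,"jaw":40},
    {"travel":[0,0,1],"roll":0,"jaw":40},
    {"travel":[0,0,0],"roll":0,"jaw":40},
    {"travel":[0,0,0],"roll":0,"jaw":40},
  ],
)

```text
clock: 41.95
tool_pos: [0.5193, 0.3677, 0.178]
orientation: [-180.0, -0.0, -152.2]
force: [-2.4, -2.0, 0.7]
opening: 0.0457
gripper_force: 30.0
```

Call:
apply_moves(
  targets=[
    {"travel":[0,0,0],"roll":0,"jaw":80},
    {"travel":[0,0,0],"roll":0,"jaw":80},
    {"travel":[0,0,0],"roll":0,"jaw":80},
    {"travel":[0,0,0],"roll":0,"jaw":80},
    {"travel":[0,0,0],"roll":0,"jaw":80},
    {"travel":[0,0,0],"roll":0,"jaw":80},
    {"travel":[0,0,0],"roll":0,"jaw":80},
    {"travel":[0,0,0],"roll":0,"jaw":80},
    {"travel":[0,0,0],"roll":0,"jaw":80},
    {"travel":[0,0,0],"roll":0,"jaw":80},
  ],
)

```text
clock: 42.95
tool_pos: [0.5194, 0.3679, 0.1777]
orientation: [-180.0, 0.0, -152.2]
force: [-0.1, -0.4, -1.1]
opening: 0.0802
gripper_force: 0.0
```

Call:
apply_moves(
  targets=[
    {"travel":[0,0,0],"roll":0,"jaw":80},
    {"travel":[0,0,0],"roll":0,"jaw":80},
    {"travel":[0,0,0],"roll":0,"jaw":80},
    {"travel":[0,0,0],"roll":0,"jaw":80},
    {"travel":[0,0,0],"roll":0,"jaw":80},
    {"travel":[0,0,0],"roll":0,"jaw":80},
    {"travel":[0,0,0],"roll":0,"jaw":80},
    {"travel":[0,0,0],"roll":0,"jaw":80},
    {"travel":[0,0,0],"roll":0,"jaw":80},
    {"travel":[0,0,0],"roll":0,"jaw":80},
  ],
)

```text
clock: 43.95
tool_pos: [0.5194, 0.3679, 0.1777]
orientation: [-180.0, 0.0, -152.2]
force: [-1.1, -0.5, 0.6]
opening: 0.0804
gripper_force: 0.0
```

Call:
apply_moves(
  targets=[
    {"travel":[0,0,0],"roll":0,"jaw":80},
    {"travel":[0,0,0],"roll":0,"jaw":80},
    {"travel":[0,0,0],"roll":0,"jaw":80},
    {"travel":[0,0,0],"roll":0,"jaw":80},
    {"travel":[0,0,0],"roll":0,"jaw":80},
    {"travel":[0,0,0],"roll":0,"jaw":80},
    {"travel":[0,0,0],"roll":0,"jaw":80},
    {"travel":[0,0,0],"roll":0,"jaw":80},
    {"travel":[0,0,0],"roll":0,"jaw":80},
    {"travel":[0,0,0],"roll":0,"jaw":80},
  ],
)

```text
clock: 44.95
tool_pos: [0.5194, 0.3679, 0.1777]
orientation: [180.0, -0.0, -152.2]
force: [-0.1, 0.6, 0.7]
opening: 0.0798
gripper_force: 0.0
```

Run:
```python
from h import *
a=snap('wrist','w11.png').astype(float); b=cv2.imread('pics/w5.png')[:,:,::-1].astype(float)
d=np.abs(a-b).mean(2)[200:440,200:440]; print('mean diff to small-hang view',d.mean().round(1),(d>40).mean().round(3))
g=cv2.cvtColor(cv2.imread('pics/w11.png'),6)
for v in (240,260,280,300,320): print(v,g[v,200:440:8])
g=cv2.cvtColor(cv2.imread('pics/w5.png'),6)
for v in (240,260,280,300,320): print(v,g[v,200:440:8])
```

```text
mean diff to small-hang view 10.8 0.07
240 [184 184 184 184  77  72  80  79  78  79  74  75  74  79  77  79  75  75
  73  79  79  78  78  70  66 181 183 182 184 183]
260 [184 184 148  75  77  76  70  71  75  70  73  72  71  70  69  73  73  73
  76  69  73  74  75  78  76  76  72 122 120 122]
280 [123 180  43  41  38  36  37  32  23  30  22  32  27  38  79  55  19  30
  31  27  31  22  34  30  32  33  38  66 121 124]
300 [ 77  78  49  32  34  70 101  96  65  62  23  26  26  65  83  75  27  24
  31  43  57 100 103 101  29  30  31  55  72  77]
320 [ 90  33  31  23  25  32  95 112  59  57  20  21  27  67  99  91  20  22
  21  43  56  59  76  71  24  28  32  21  26  79]
240 [159 181 181 181 181 167  75  65  81  77  73  75  76  75  73  72  73  79
  75  77  77  68  64 164 146 177 180 180 179 180]
260 [157 180 181 179 179  75  77  77  69  72  69  68  69  68  67  71  67  69
  58  61  59  61  62  56  73 119 119 120 120 119]
280 [120 123 180 179 113  41  39  37  32  34  36  34  29  23  61  33  31  30
  29  20  26  32  34  30  34 119 117 118 120 121]
300 [ 76  75  49  40 173  52  97  95  66  59  30  30  31  62  83  72  24  18
  27  41  56  96  99  97  34 114  28  50  74  75]
320 [ 87  34  35  34 171  38  46  59  66  56  29  21  15  60  94  88  20  28
  22  38  53  65  27  27  39  93  19  29  35  76]
```

The wrist image columns match the earlier hanging view: rod centred at u≈312, lid level. The medium caddy hangs still, so I'll regrip it and carry it to the tray.

Call:
apply_moves(
  targets=[
    {"travel":[0,0,0],"roll":0,"jaw":80},
    {"travel":[0,0,0],"roll":0,"jaw":80},
    {"travel":[0,0,0],"roll":0,"jaw":80},
    {"travel":[0,0,0],"roll":0,"jaw":40},
    {"travel":[0,0,0],"roll":0,"jaw":40},
    {"travel":[0,0,0],"roll":0,"jaw":40},
    {"travel":[0,0,0],"roll":0,"jaw":40},
    {"travel":[0,0,0],"roll":0,"jaw":40},
    {"travel":[0,0,0],"roll":0,"jaw":40},
    {"travel":[0,0,0],"roll":0,"jaw":40},
  ],
)

```text
clock: 46.0
tool_pos: [0.5194, 0.3678, 0.1777]
orientation: [-180.0, -0.0, -152.2]
force: [-0.1, -0.1, 0.3]
opening: 0.0462
gripper_force: 29.9
```

Call:
apply_moves(
  targets=[
    {"travel":[0,0,0],"roll":0,"jaw":40},
    {"travel":[0,0,-8],"roll":0,"jaw":40},
    {"travel":[0,0,-12],"roll":0,"jaw":40},
    {"travel":[0,0,-10],"roll":0,"jaw":40},
    {"travel":[0,0,-5],"roll":0,"jaw":40},
    {"travel":[0,0,0],"roll":0,"jaw":40},
    {"travel":[0,0,0],"roll":0,"jaw":40},
  ],
)

```text
clock: 46.7
tool_pos: [0.5191, 0.3678, 0.2126]
orientation: [180.0, -0.0, -152.2]
force: [-0.1, -0.2, -4.1]
opening: 0.0459
gripper_force: 29.9
```

Call:
apply_moves(
  targets=[
    {"travel":[8,0,0],"roll":0,"jaw":40},
    {"travel":[15,0,0],"roll":0,"jaw":40},
    {"travel":[15,0,0],"roll":0,"jaw":40},
    {"travel":[20,0,0],"roll":0,"jaw":40},
    {"travel":[22,0,0],"roll":0,"jaw":40},
    {"travel":[20,0,-15],"roll":0,"jaw":40},
    {"travel":[0,0,-25],"roll":0,"jaw":40},
    {"travel":[0,0,-25],"roll":0,"jaw":40},
    {"travel":[0,0,0],"roll":-7,"jaw":40},
    {"travel":[0,0,0],"roll":-8,"jaw":40},
  ],
)

```text
clock: 47.7
tool_pos: [0.4304, 0.3211, 0.2784]
orientation: [180.0, 0.1, -136.9]
force: [-0.5, 0.1, -5.1]
opening: 0.0458
gripper_force: 30.0
```

Call:
apply_moves(
  targets=[
    {"travel":[0,0,0],"roll":-8,"jaw":40},
    {"travel":[0,0,0],"roll":-8,"jaw":40},
    {"travel":[0,0,0],"roll":-8,"jaw":40},
    {"travel":[0,0,0],"roll":-8,"jaw":40},
    {"travel":[0,0,0],"roll":-8,"jaw":40},
    {"travel":[0,0,0],"roll":-8,"jaw":40},
    {"travel":[0,0,0],"roll":-8,"jaw":40},
    {"travel":[0,0,0],"roll":-8,"jaw":40},
    {"travel":[0,0,0],"roll":-8,"jaw":40},
    {"travel":[0,0,0],"roll":-8,"jaw":40},
  ],
)

```text
clock: 48.7
tool_pos: [0.4302, 0.3207, 0.2772]
orientation: [179.9, -0.0, -56.9]
force: [-0.5, 0.1, -4.9]
opening: 0.046
gripper_force: 30.0
```

Call:
apply_moves(
  targets=[
    {"travel":[0,0,0],"roll":0,"jaw":40},
    {"travel":[0,0,0],"roll":0,"jaw":40},
  ],
)

```text
clock: 48.9
tool_pos: [0.4305, 0.3209, 0.2774]
orientation: [180.0, -0.0, -57.4]
force: [1.0, -0.4, -3.0]
opening: 0.0463
gripper_force: 30.0
```

Run:
```python
from h import *
o=ctrl.get_obs(); print(o['tool_pos'],o['orientation'],o['force'],o['opening'])
go((.6476,-.0891,.25),-56.93)
```

```text
[0.43050588 0.32091472 0.27741777] [ 1.79964004e+02 -5.29123296e-03 -5.74358308e+01] [ 0.99243314 -0.39687305 -3.04810385] 0.046258264150775795
roll -0.5 before [462.4  37.7  27.4] after [462.1  41.8  27.4]
```

Call:
apply_moves(
  targets=[
    {"travel":[15,2,0],"roll":-0.5,"jaw":40},
    {"travel":[30,3,0],"roll":0,"jaw":40},
    {"travel":[36,3,0],"roll":0,"jaw":40},
    {"travel":[36,3,0],"roll":0,"jaw":40},
    {"travel":[36,3,0],"roll":0,"jaw":40},
    {"travel":[36,3,0],"roll":0,"jaw":40},
    {"travel":[36,3,0],"roll":0,"jaw":40},
    {"travel":[36,3,0],"roll":0,"jaw":40},
    {"travel":[36,3,0],"roll":0,"jaw":40},
    {"travel":[36,3,0],"roll":0,"jaw":40},
  ],
)

```text
clock: 49.9
tool_pos: [0.5897, 0.0256, 0.2776]
orientation: [180.0, 0.0, -56.9]
force: [1.2, 0.7, -4.4]
opening: 0.0458
gripper_force: 30.0
```

Call:
apply_moves(
  targets=[
    {"travel":[36,3,0],"roll":0,"jaw":40},
    {"travel":[36,3,0],"roll":0,"jaw":40},
    {"travel":[30,3,0],"roll":0,"jaw":40},
    {"travel":[17,2,0],"roll":0,"jaw":40},
    {"travel":[10,1,0],"roll":0,"jaw":40},
    {"travel":[0,0,0],"roll":0,"jaw":40},
    {"travel":[0,0,0],"roll":0,"jaw":40},
    {"travel":[0,0,0],"roll":0,"jaw":40},
    {"travel":[0,0,0],"roll":0,"jaw":40},
    {"travel":[0,0,0],"roll":0,"jaw":40},
  ],
)

```text
clock: 50.9
tool_pos: [0.6501, -0.0867, 0.278]
orientation: [-180.0, -0.0, -56.6]
force: [0.5, -0.4, -3.4]
opening: 0.0461
gripper_force: 30.0
```

Run:
```python
from h import *
o=ctrl.get_obs(); print(o['tool_pos'],o['orientation'],o['force'])
snap('wrist','w12.png')
go((.6476,-.0891,.135),-56.93)
```

```text
[ 0.65007146 -0.08669858  0.27803194] [-1.79975974e+02 -5.76974065e-03 -5.66488236e+01] [ 0.50924792 -0.42370781 -3.43227822]
roll 0.3 before [  0.5   3.3 143. ] after [  0.5   3.3 143. ]
```

Call:
apply_moves(
  targets=[
    {"travel":[0.5,3.3,30],"roll":0.3,"jaw":40},
    {"travel":[0,0,30],"roll":0,"jaw":40},
    {"travel":[0,0,15],"roll":0,"jaw":40},
    {"travel":[0,0,10],"roll":0,"jaw":40},
    {"travel":[0,0,5],"roll":0,"jaw":40},
    {"travel":[0,0,5],"roll":0,"jaw":40},
    {"travel":[0,0,0],"roll":0,"jaw":40},
  ],
)

```text
clock: 51.65
tool_pos: [0.6478, -0.0896, 0.1828]
orientation: [-180.0, -0.0, -57.0]
force: [-0.3, 1.0, -4.8]
opening: 0.0461
gripper_force: 30.0
```

No side contact at lid level, so I'll continue down.

Call:
apply_moves(
  targets=[
    {"travel":[0,0,15],"roll":0,"jaw":40},
    {"travel":[0,0,15],"roll":0,"jaw":40},
    {"travel":[0,0,12],"roll":0,"jaw":40},
    {"travel":[0,0,8],"roll":0,"jaw":40},
    {"travel":[0,0,5],"roll":0,"jaw":40},
    {"travel":[0,0,0],"roll":0,"jaw":40},
  ],
)

```text
clock: 52.25
tool_pos: [0.6476, -0.0897, 0.1273]
orientation: [180.0, 0.0, -57.0]
force: [0.3, 0.4, -3.2]
opening: 0.0463
gripper_force: 30.0
```

Call:
apply_moves(
  targets=[
    {"travel":[0,0,2],"roll":0,"jaw":40},
    {"travel":[0,0,2],"roll":0,"jaw":40},
    {"travel":[0,0,0],"roll":0,"jaw":40},
  ],
)

```text
clock: 52.55
tool_pos: [0.6481, -0.0897, 0.1242]
orientation: [-180.0, -0.0, -57.0]
force: [0.7, -0.1, -4.2]
opening: 0.0462
gripper_force: 30.0
```

Call:
apply_moves(
  targets=[
    {"travel":[0,0,2],"roll":0,"jaw":40},
    {"travel":[0,0,1],"roll":0,"jaw":40},
    {"travel":[0,0,0],"roll":0,"jaw":40},
  ],
)

```text
clock: 52.85
tool_pos: [0.6487, -0.0899, 0.1239]
orientation: [-179.9, -0.1, -56.9]
force: [-3.9, 0.8, 14.5]
opening: 0.046
gripper_force: 30.0
```

Call:
apply_moves(
  targets=[
    {"travel":[0,0,-2],"roll":0,"jaw":40},
    {"travel":[0,0,0],"roll":0,"jaw":87},
    {"travel":[0,0,0],"roll":0,"jaw":87},
    {"travel":[0,0,0],"roll":0,"jaw":87},
    {"travel":[0,0,0],"roll":0,"jaw":87},
    {"travel":[0,0,0],"roll":0,"jaw":87},
    {"travel":[0,0,0],"roll":0,"jaw":87},
    {"travel":[0,0,-30],"roll":0,"jaw":87},
    {"travel":[0,0,-45],"roll":0,"jaw":87},
    {"travel":[0,0,-45],"roll":0,"jaw":87},
  ],
)

```text
clock: 53.85
tool_pos: [0.6473, -0.0898, 0.2435]
orientation: [179.9, 0.0, -57.0]
force: [1.9, 0.3, -0.2]
opening: 0.0868
gripper_force: 0.0
```

Call:
apply_moves(
  targets=[
    {"travel":[-40,0,-45],"roll":0,"jaw":87},
    {"travel":[-40,0,-40],"roll":0,"jaw":87},
    {"travel":[0,0,0],"roll":0,"jaw":87},
    {"travel":[0,0,0],"roll":0,"jaw":87},
  ],
)

```text
clock: 54.25
tool_pos: [0.6103, -0.0313, 0.317]
orientation: [-179.8, -0.0, -56.9]
force: [-0.2, -0.2, -0.7]
opening: 0.0871
gripper_force: 0.0
```

Run:
```python
from h import *
np.set_printoptions(linewidth=250)
snap('wrist','w13.png'); snap('scene','s4.png')
im=cv2.imread('pics/w13.png').max(2); C=np.array([.6315,-.0644]);a=np.radians(33.07);X=np.array([np.cos(a),np.sin(a)]);Y=np.array([-X[1],X[0]])
for z,x in ((.094,-.033),(.094,.033),(.137,-.005),(.137,.005)):
    ys=np.arange(-.125,.13,.004); p=w2px('wrist',[[*(C+X*x+Y*y),z] for y in ys],'w13.png').round().astype(int)
    print(z,x,' '.join(f'{round(y*1e3)}:{int(im[v,u])}' for y,(u,v) in zip(ys,p) if 0<=v<480))
go((.6043,.265,.33),-152.6)
```

```text
0.094 -0.033 -125:187 -121:174 -117:96 -113:94 -109:142 -105:182 -101:182 -97:181 -93:83 -89:57 -85:110 -81:182 -77:177 -73:173 -69:177 -65:58 -61:56 -57:45 -53:119 -49:107 -45:57 -41:58 -37:178 -33:180 -29:179 -25:179 -21:131 -17:60 -13:56 -9:89 -5:66 -1:56 3:58 7:174 11:177 15:176 19:176 23:167 27:54 31:54 35:84 39:79 43:51 47:52 51:54 55:49 59:37 63:43 67:40 71:45 75:46 79:40 83:42 87:38 91:106 95:112 99:112 103:114 107:108 111:39 115:41 119:135 123:184 127:183
0.094 0.033 -125:187 -121:176 -117:87 -113:94 -109:151 -105:187 -101:186 -97:188 -93:51 -89:56 -85:122 -81:137 -77:137 -73:132 -69:124 -65:60 -61:58 -57:50 -53:117 -49:139 -45:68 -41:63 -37:184 -33:183 -29:181 -25:184 -21:170 -17:59 -13:58 -9:118 -5:63 -1:62 3:65 7:177 11:182 15:180 19:178 23:168 27:54 31:59 35:100 39:81 43:57 47:57 51:52 55:117 59:113 63:111 67:107 71:57 75:52 79:44 83:49 87:53 91:88 95:94 99:93 103:87 107:80 111:53 115:53 119:184 123:185 127:186
0.137 -0.005 -125:185 -121:187 -117:186 -113:167 -109:116 -105:74 -101:139 -97:186 -93:186 -89:181 -85:88 -81:169 -77:167 -73:165 -69:168 -65:41 -61:44 -57:47 -53
[... 156 characters left out ...]
39:54 43:51 47:41 51:85 55:109 59:109 63:107 67:107 71:44 75:44 79:45 83:46 87:47 91:103 95:111 99:110 103:106 107:136 111:186 115:186 119:172 123:182 127:181
0.137 0.005 -125:188 -121:188 -117:187 -113:166 -109:123 -105:72 -101:174 -97:188 -93:187 -89:179 -85:98 -81:182 -77:179 -73:176 -69:177 -65:44 -61:45 -57:50 -53:107 -49:115 -45:53 -41:59 -37:177 -33:179 -29:173 -25:174 -21:105 -17:51 -13:94 -9:45 -5:60 -1:60 3:59 7:171 11:175 15:170 19:168 23:143 27:91 31:49 35:57 39:41 43:42 47:42 51:66 55:99 59:102 63:95 67:98 71:37 75:43 79:44 83:40 87:45 91:106 95:109 99:109 103:110 107:151 111:186 115:187 119:174 123:183 127:182
roll 95.6 before [-252.4 -157.1  -15.5] after [-131.7  266.5  -15.5]
```

The tray profile gives handles at y ≈ -75, -30, +15, +61 and +99 mm, all at the same height and 17-18 mm wide. All five stand upright on the floor. Now the lever.

Call:
apply_moves(
  targets=[
    {"travel":[0,0,-8],"roll":8,"jaw":87},
    {"travel":[0,0,-8],"roll":8,"jaw":87},
    {"travel":[0,0,0],"roll":8,"jaw":87},
    {"travel":[0,0,0],"roll":8,"jaw":87},
    {"travel":[0,0,0],"roll":8,"jaw":87},
    {"travel":[0,0,0],"roll":8,"jaw":87},
    {"travel":[0,0,0],"roll":8,"jaw":87},
    {"travel":[0,0,0],"roll":8,"jaw":87},
    {"travel":[0,0,0],"roll":8,"jaw":87},
    {"travel":[0,0,0],"roll":8,"jaw":87},
  ],
)

```text
clock: 55.35
tool_pos: [0.6103, -0.033, 0.3294]
orientation: [179.9, -0.2, -137.4]
force: [-0.3, 0.4, -0.4]
opening: 0.0868
gripper_force: 0.0
```

Call:
apply_moves(
  targets=[
    {"travel":[0,0,0],"roll":8,"jaw":87},
    {"travel":[0,0,0],"roll":7.6,"jaw":87},
    {"travel":[-18,38,0],"roll":0,"jaw":87},
    {"travel":[-19,38,0],"roll":0,"jaw":87},
    {"travel":[-19,38,0],"roll":0,"jaw":87},
    {"travel":[-19,38,0],"roll":0,"jaw":87},
    {"travel":[-19,38,0],"roll":0,"jaw":87},
    {"travel":[-19,38,0],"roll":0,"jaw":87},
    {"travel":[-18.7,38.5,0],"roll":0,"jaw":87},
    {"travel":[0,0,0],"roll":0,"jaw":87},
  ],
)

```text
clock: 56.35
tool_pos: [0.6044, 0.2688, 0.328]
orientation: [-180.0, -0.2, -152.4]
force: [0.4, -1.0, -0.5]
opening: 0.087
gripper_force: 0.0
```

Call:
apply_moves(
  targets=[
    {"travel":[0,0,0],"roll":0,"jaw":87},
    {"travel":[0,0,0],"roll":0,"jaw":87},
  ],
)

```text
clock: 56.55
tool_pos: [0.6048, 0.2641, 0.3302]
orientation: [-180.0, -0.1, -152.6]
force: [0.2, -0.7, -0.3]
opening: 0.0871
gripper_force: 0.0
```

Run:
```python
from h import *
go((.6043,.265,.1735),-152.4)
```

```text
roll -0.2 before [1.000e-01 1.100e+00 1.567e+02] after [1.000e-01 1.100e+00 1.567e+02]
```

Call:
apply_moves(
  targets=[
    {"travel":[0,1,45],"roll":-0.2,"jaw":87},
    {"travel":[0,0,45],"roll":0,"jaw":87},
    {"travel":[0,0,40],"roll":0,"jaw":87},
    {"travel":[0,0,26.5],"roll":0,"jaw":60},
    {"travel":[0,0,0],"roll":0,"jaw":22},
    {"travel":[0,0,0],"roll":0,"jaw":22},
    {"travel":[0,0,0],"roll":0,"jaw":22},
    {"travel":[0,0,0],"roll":0,"jaw":22},
    {"travel":[0,0,0],"roll":0,"jaw":22},
    {"travel":[0,0,0],"roll":0,"jaw":22},
  ],
)

```text
clock: 57.55
tool_pos: [0.6044, 0.2662, 0.1759]
orientation: [180.0, 0.1, -152.4]
force: [0.4, -0.2, 0.3]
opening: 0.0366
gripper_force: 0.0
```

Call:
apply_moves(
  targets=[
    {"travel":[0,0,0],"roll":0,"jaw":22},
    {"travel":[0,0,0],"roll":0,"jaw":22},
    {"travel":[0,0,0],"roll":0,"jaw":22},
    {"travel":[0,0,0],"roll":0,"jaw":22},
  ],
)

```text
clock: 57.95
tool_pos: [0.6043, 0.2652, 0.175]
orientation: [-179.9, -0.0, -152.4]
force: [2.4, -5.8, 1.9]
opening: 0.0243
gripper_force: 30.0
```

Call:
apply_moves(
  targets=[
    {"travel":[10,0,9.1],"roll":0,"jaw":22},
    {"travel":[9.1,0,10],"roll":0,"jaw":22},
    {"travel":[8.3,0,10.7],"roll":0,"jaw":22},
    {"travel":[7.2,0,11.4],"roll":0,"jaw":22},
    {"travel":[6.3,0,12],"roll":0,"jaw":22},
    {"travel":[5.2,0,12.5],"roll":0,"jaw":22},
    {"travel":[4,0,12.9],"roll":0,"jaw":22},
    {"travel":[2.9,0,13.2],"roll":0,"jaw":22},
    {"travel":[0,0,1],"roll":0,"jaw":22},
    {"travel":[0,0,0],"roll":0,"jaw":22},
  ],
)

```text
clock: 58.95
tool_pos: [0.5573, 0.2402, 0.0815]
orientation: [-179.9, -0.1, -152.4]
force: [4.0, -7.7, -0.5]
opening: 0.0245
gripper_force: 30.0
```

Call:
apply_moves(
  targets=[
    {"travel":[0,0,0],"roll":0,"jaw":80},
    {"travel":[0,0,0],"roll":0,"jaw":80},
    {"travel":[0,0,0],"roll":0,"jaw":80},
    {"travel":[0,0,0],"roll":0,"jaw":80},
    {"travel":[0,0,0],"roll":0,"jaw":80},
    {"travel":[0,0,-25],"roll":0,"jaw":87},
    {"travel":[0,0,-45],"roll":0,"jaw":87},
    {"travel":[0,0,-45],"roll":0,"jaw":87},
    {"travel":[0,0,-45],"roll":0,"jaw":87},
    {"travel":[0,0,-45],"roll":0,"jaw":87},
  ],
)

```text
clock: 59.95
tool_pos: [0.5569, 0.2413, 0.2893]
orientation: [180.0, 0.0, -152.4]
force: [1.1, 0.9, -0.6]
opening: 0.0867
gripper_force: 0.0
```

Call:
apply_moves(
  targets=[
    {"travel":[36,70,-45],"roll":0,"jaw":87},
    {"travel":[20,20,0],"roll":0,"jaw":87},
    {"travel":[0,0,0],"roll":0,"jaw":87},
    {"travel":[0,0,0],"roll":0,"jaw":87},
    {"travel":[0,0,0],"roll":0,"jaw":87},
    {"travel":[0,0,0],"roll":0,"jaw":87},
    {"travel":[0,0,0],"roll":0,"jaw":87},
    {"travel":[0,0,0],"roll":0,"jaw":87},
  ],
)

```text
clock: 60.75
tool_pos: [0.4951, 0.2745, 0.3115]
orientation: [-180.0, -0.1, -152.4]
force: [0.9, 0.2, -1.1]
opening: 0.0868
gripper_force: 0.0
```

Run:
```python
from h import *
f='w14.png'; snap('wrist',f); o=ctrl.get_obs(); print(o['tool_pos'],o['force'],o['clock'])
p=w2px('wrist',[.5565,.2402,.0769],f)[0]; print('ball expected',p)
g=cv2.cvtColor(cv2.imread('pics/'+f),6); u,v=p.round().astype(int); q=g[v-40:v+40,u-40:u+40]
n,L,S,c=cv2.connectedComponentsWithStats((q<60).astype(np.uint8)); print([(S[i].tolist(),(c[i]+[u-40,v-40]).round(1)) for i in range(1,n) if S[i,4]>40])
x=np.array([np.cos(np.radians(27.8)),np.sin(np.radians(27.8))]);O=np.array([.519,.367])
# hook tip: correlate patch from w1 (hook empty, locked) with current
t=w2px('wrist',[*(O-.03*x),.212],'w1.png')[0].round().astype(int); a=cv2.cvtColor(cv2.imread('pics/w1.png'),6)[t[1]-14:t[1]+14,t[0]-14:t[0]+14]
e=w2px('wrist',[*(O-.03*x),.212],f)[0]; r=cv2.matchTemplate(g,a,5); _,m,_,l=cv2.minMaxLoc(r[max(0,int(e[1])-44):int(e[1])+16,int(e[0])-44:int(e[0])+16]); print('w1 tip',t,'exp',e,'match',m,np.array(l)+[int(e[0])-44+14,max(0,int(e[1])-44)+14])
```

```text
[0.49505059 0.2746213  0.31158962] [-0.36594353 -0.0361854  -0.1785841 ] 60.8
ball expected [258.48733501 246.40361219]
[([30, 28, 22, 23, 393], array([258.4, 244.8]))]
w1 tip [396 285] exp [416.86618283 300.95289882] match 0.38638752698898315 [407 329]
```

Run:
```python
from h import *
a=ctrl.snapshot('top'); s=ctrl.snapshot('scene')
for n,im in (('top',a),('scene',s)):
    g=im.max(2).astype(np.uint8); k,L,S,c=cv2.connectedComponentsWithStats((g<75).astype(np.uint8))
    for i in range(1,k):
        if 60<S[i,4]<1500:
            w=px2w(n,[c[i]],.08)[0]
            if .2<w[0]<.95 and -.3<w[1]<1.1 and np.hypot(w[0],w[1])<.95: print(n,c[i].round(),S[i,4],w.round(2))
# counter-grid coverage: brightness of the counter where a caddy might hide (y .45..0.85)
for x in np.arange(.2,.75,.08): print(x.round(2),[int(a[tuple(w2px('top',[x,y,.04])[0].round().astype(int)[::-1])].max()) for y in np.arange(.35,.9,.05)])
```

```text
top [391. 148.] 1042 [0.78 0.05 0.08]
top [439. 185.] 506 [ 0.65 -0.1   0.08]
top [324. 187.] 335 [0.65 0.27 0.08]
top [409. 205.] 616 [ 0.59 -0.    0.08]
top [323. 227.] 484 [0.52 0.28 0.08]
top [240. 255.] 92 [0.43 0.55 0.08]
top [311. 278.] 96 [0.36 0.32 0.08]
top [185. 275.] 225 [0.37 0.72 0.08]
scene [440. 278.] 1046 [0.75 0.   0.08]
scene [406. 311.] 433 [0.58 0.   0.08]
scene [447. 318.] 711 [ 0.64 -0.09  0.08]
scene [397. 408.] 168 [ 0.33 -0.16  0.08]
scene [406. 436.] 138 [ 0.29 -0.22  0.08]
0.2 [56, 153, 156, 124, 233, 233, 233, 233, 233, 232, 233]
0.28 [106, 102, 50, 66, 233, 233, 233, 233, 233, 233, 233]
0.36 [100, 107, 107, 124, 107, 234, 233, 229, 39, 233, 233]
0.44 [70, 104, 127, 100, 85, 233, 233, 233, 233, 234, 233]
0.52 [115, 112, 55, 228, 233, 152, 233, 87, 233, 233, 233]
0.6 [106, 138, 97, 233, 82, 221, 84, 215, 233, 233, 233]
0.68 [216, 88, 217, 223, 233, 234, 233, 213, 70, 36, 38]
```

The counter is clear: no third refilled caddy, only the green decoy. The ball sits where the locked notch puts it, within 2 px. Handing in.

```bash
python3 -c "
from plant import ctrl
print(ctrl.close_job())"
```

```text
the job is handed in; nothing more can be done
None
```

I weighed the small and then the medium caddy (no large one was on the counter), stood both upright in the tray row, locked the empty scale again and handed the job in at about 61 s; no verdict came back.

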